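Reset the wax melter's tripped overheat cut-out

ROBOT

A 6-joint arm with a two-finger parallel gripper is mounted at the origin on a cart in front of the work surface, level with it; the furniture and walls round the work are solid. World frame = base frame: x ahead of the robot, y to its left, z up, the work surface at z = 0. Lengths are in mm, angles in degrees, forces in N, time in s.
With the tool pointing down it reaches from about 350 to 850 mm from the base axis. Payload 8.1 kg.
Tool frame: the origin (TCP) lies at the very end of the fingers, on their centre line; the grasp point (between the pads) lies 19 mm behind it (pinch_z is the z of the grasp point in the tool frame, in mm); z points along the fingers, y is the direction in which the jaws open and shut (so a half turn about z gives the same grasp; the last joint's range is limited). The gripper opens to 85 mm and grips with 20 to 120 N. Pads are 22 mm wide; open, the fingers measure 114 mm over their backs; the gripper's body (76 mm by 85 mm) begins 54 mm behind the grasp point. The pads swing forward as they close: fully open they stand 13 mm farther back than shut.
Start: joints at [-79.664, 7.471, 85.268, -0, 87.261, -4.893], TCP at [157.629, -578.928, 192.992] pointing down, gripper open.
Joint ranges: [-169.43, 169.43], [-51.17, 129.36], [1.28, 143.12], [-76.62, 256.62], [0, 156.53], [-152.29, 152.29]. Speed limits (degrees/s): [136.94, 136.94, 159.86, 180, 180, 180].

INTERFACE

Orientations are given as [roll, pitch, yaw] about the fixed x, y, z axes, in that order (R = Rz(yaw) Ry(pitch) Rx(roll)).
In Python, from bench import * gives the robot as it stands.
- The arm moves only by the shell command python3 -m creep 'ROWS' [FORCE]. ROWS is a JSON object of lists of equal length, an entry for each row: "translation": the shift along the tool's x, y, z in mm, a list of three; "rotation": the turn, a rotation vector about the tool's x, y, z in rad, a list of three; "claw": the finger opening in mm, from 0 to 85.4. In form: {"translation": [[dx, dy, dz], ...], "rotation": [[ax, ay, az], ...], "claw": [claw, ...]}. A call has 1 to 10 rows; each row shifts and turns the commanded pose from where the row before left it, along the tool's axes as they then stand; what a row does not reach is not made up. A row lasts 1/10 s, in which the tool goes at most 50 mm and 8.59 degrees, less where a joint would pass 70% of its speed; a pose out of reach is approached as far as the arm can. A call is refused whole if a number of a shift passes 50 or a number of a turn 0.15, either way. A call with a gripper value outside its range is refused whole. The fingers move at their own pace and stop on an object; FORCE is the grip in N (left out, the last holds). Time passes only in rows, so rows that do not move let the fingers close. It gives the time, the measured TCP pose, the force and the opening at its end, in the units of the state.
- sense(): the state, without advancing time (a new reading comes with each control period).
- snapshot(name): name is "side" or "top"; returns a dict with "frame" (420x560x3 uint8, red, green, blue), "intrinsics" (3x3 intrinsics, pixels), "dist" ([k1, k2, p1, p2, k3] as OpenCV has them; the pictures are not rectified), "extrinsics" (4x4, takes a point from camera to world coordinates). Camera axes: x right, y up, looking along -z (the intrinsics and any distortion apply to the point x, -y, -z); pixel columns grow to the right and rows downward; lengths in mm; the calibration is good to about 2 mm. A picture is of the moment at which its call begins. There is no depth.
- hand_in(): hands the job in, once; it reports no verdict.
The state is a dict: "time": time; "joint_pos": joint angles; "qd": joint speeds; "joint_efforts": joint torques, N m; "tool_pos": TCP position; "tcp_rot": TCP orientation; "ft_force": force on the tool from outside, world axes, zero at the start; "wrist_torque": the same for the moment, N m; "finger_gap": finger opening in mm.
Only numpy, scipy, OpenCV 4.12 (cv2) and the standard library are available. Lean on these libraries where they do the work, as an engineer would, in place of code of your own. Each camera call takes 0.05 s, during which the arm holds its last target.

TASK

The wax melter's overheat cut-out has tripped: turn the knurled quarter-turn cap on its control housing anticlockwise, lift it off and stand it upright, open side down, on the slate block, where it stays until the pot is seen to heat again. Then take the slim stylus from the wooden stand, push the reset button at the bottom of the uncovered well fully in with it, hold it for about half a second and let it spring back, and put the stylus back upright in a hole of the stand. Do not disturb the scraper, the striped candle or the wick spool, and do not force the button.

Things in the scene. Friction and masses are not known exactly. Their poses are not given: they have to be found in the camera images.
- wax_melter: Fixed wax melter: lidded steel pot (176 mm wide, rim 128 mm high, lid knob to 160 mm, black side handles) behind a grey control housing whose flat top, 70 mm above the table, carries the capped boss. Origin on the table straight under the axis of boss, cap and button; x points to the pot (pot axis at x = +146 mm), z up. Housing from x = -56 to +70 mm, y = -65 to +65 mm.
- cap: Loose black knurled cap over the boss, 38 mm diameter, 30 mm high, 45 g. Origin at the centre of its open underside (74 mm above the table at the start), z up, x along the white pointer line on top. Inside the skirt, lugs at its +x and -x hook under the boss. It starts locked: its x axis 62 to 78 degrees clockwise, seen from above, of the melter's x axis.
- reset_button (a joint): Travel of the white reset button, 11 mm diameter, at the bottom of the well: 0 m is out, 0.005 m is fully in. Spring return, 3 N at first, 6 N fully in, then a hard stop.
- boss_rim (a point): Centre of the well's mouth: top of the fixed boss, 30 mm wide, 18 mm high over the housing, 88 mm above the table. The well's bore is 13 mm wide; the button's top lies 12 mm below this point when out, 17 mm when fully in. Two notches 70 degrees wide at the boss's sides towards the melter's +x and -x let the cap's lugs out.
- stylus: Loose piercing stylus, 113 mm long, 40 g, tip down in a hole of the stand. Origin at its blunt tip (7 mm above the table at the start), z towards the handle's end. Steel shaft 5 mm thick from 0 to 38 mm; brass collar 16 mm wide from 38 to 43 mm rests on the stand; slim straight round wooden handle 12.6 mm thick from 58 to 106 mm.
- scraper: Loose scraper in the stand's other hole, to be left alone: shorter (91 mm) with a fat pear-shaped wooden handle 27 mm wide. Origin at its tip.
- tool_stand: Fixed wooden block 50 x 130 x 45 mm (x, y, z), origin at the centre of its underside, with two vertical through holes of 10 mm diameter on its y axis, 40 mm either side of the centre.
- tool_stand_hole0 (a point): Centre of the mouth of the stand's hole at its -y end, 45 mm above the table.
- tool_stand_hole1 (a point): Centre of the mouth of the stand's hole at its +y end, 45 mm above the table.
- slate: Fixed flat black slate block 90 x 160 x 22 mm (x, y, z), origin at the centre of its underside; its top is 22 mm above the table and empty.
- candle: Loose round striped pillar candle, 64 mm wide, 84 mm high, a bystander. Origin at the centre of its underside.
- spool: Loose wooden wick spool, 60 mm wide, 68 mm high, a bystander. Origin at the centre of its underside.
- cap_top (a point): Centre of the cap's top, 30 mm above its origin. To free the cap turn it anticlockwise until its x axis agrees with the melter's (within 10 degrees; a stop comes about 5 degrees past), then lift it straight up; the lugs are clear after 14 mm. It turns with very little resistance, with about 2 mm play upwards and 1 mm sideways.
Things that resemble listed ones, but are neither listed nor needed, are in the scene too. Several things have the shape of the cap; the one meant has the colours described above.

How it is judged:
By the outcome, as a careful person would: the job done as asked, in the order asked, and still so for the second after the job is handed in, with the robot touching nothing.
It also fails if it takes over 62 s, if anything falls off the work surface, if the arm or the gripper's body presses on something with over 40 N, if the wrist force passes 120 N, or if a joint passes its speed limit or range.

## Working session

There is one attempt and no reset: what is moved stays moved. The work goes in short steps, Python scripts to look and compute and a shell command to move; the robot and the scene stay as the last step left them, time stands still between calls to the robot, and variables do not carry over. Pictures are saved under pics/ and viewed, and the job is handed in when it is done.

```bash
ls; mkdir -p pics; python3 - <<'E'
from bench import *
import cv2
s=sense();print(s)
for n in("side","top"):
    d=snapshot(n);cv2.imwrite(f"pics/{n}0.png",d["frame"][:,:,::-1]);print(n,d["intrinsics"],d["dist"],d["extrinsics"])
E
```

```text
pics
{'time': 0.0, 'joint_pos': array([-7.96647639e+01,  7.51346292e+00,  8.53305241e+01,  6.00253980e-04,
        8.72612373e+01, -4.89220641e+00]), 'qd': array([-0.07994561, -0.01647428, -0.03775696,  0.1049703 , -0.0147916 ,
       -0.06372281]), 'joint_efforts': array([-3.32102376e-03, -5.69415092e+01, -5.00554061e+01, -6.43006297e-04,
        1.48305466e-02,  4.67738435e-07]), 'tool_pos': array([ 157.51273325, -578.30912618,  191.94971566]), 'tcp_rot': array([-1.79895210e+02, -9.57100280e-03,  1.52274045e+01]), 'ft_force': array([-0.22307584,  0.4052076 , -0.21879103]), 'wrist_torque': array([-0.01721847, -0.01698758, -0.0016157 ]), 'finger_gap': 85.40782508308656}
side [[382.50468143   0.         279.2178331 ]
 [  0.         382.50468143 200.24562611]
 [  0.           0.           1.        ]] [-0.01117532  0.          0.          0.          0.        ] [[ 9.98963444e-01 -2.36920674e-02  3.88680283e-02  5.10348912e+02]
 [ 4.53623698e-02  5.89062423e-01 -8.06813310e-01 -9.17330093e+02]
 [-3.78061964e-03  8.07740149e-01  5.89526555e-01  7.29608666e+02]
 [ 0.00000000e+00  0.00000000e+00  0.00000000e+00  1.00000000e+00]]
top [[449.36487113   0.         276.72228292]
 [  0.         449.36487113 213.40039723]
 [  0.           0.           1.        ]] [-0.0699689  0.         0.         0.         0.       ] [[-1.14417181e-01  9.73386041e-01 -1.98565666e-01  2.39569006e+02]
 [-9.93422280e-01 -1.13026551e-01  1.83622338e-02 -2.00340437e+01]
 [-4.56965039e-03  1.99360512e-01  9.79915560e-01  1.17295733e+03]
 [ 0.00000000e+00  0.00000000e+00  0.00000000e+00  1.00000000e+00]]
```

View pics/side0.png

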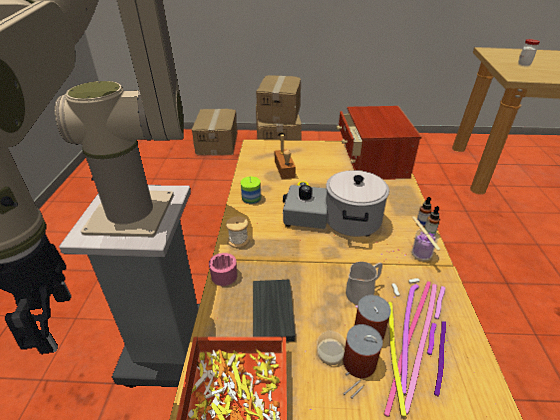

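View pics/top0.png

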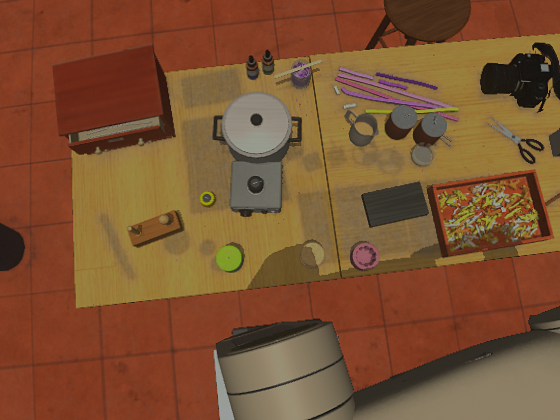

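```bash
cat > h.py <<'E'
from bench import *
import cv2, numpy as np
def shot(n):
    d=snapshot(n); return d
def ray(d,u,v):
    p=cv2.undistortPoints(np.array([[[u,v]]],float),np.array(d["intrinsics"]),np.array(d["dist"]))[0,0]
    E=np.array(d["extrinsics"]); r=E[:3,:3]@np.array([p[0],-p[1],-1]); return E[:3,3],r/np.linalg.norm(r)
def onz(d,u,v,z):
    o,r=ray(d,u,v); return o+r*(z-o[2])/r[2]
def two(d1,p1,d2,p2):
    o1,r1=ray(d1,*p1);o2,r2=ray(d2,*p2)
    s=np.linalg.lstsq(np.array([r1,-r2]).T,o2-o1,rcond=None)[0]
    a=o1+s[0]*r1;b=o2+s[1]*r2; return (a+b)/2,np.linalg.norm(a-b)
def proj(d,P):
    E=np.linalg.inv(np.array(d["extrinsics"]));c=E[:3,:3]@np.array(P,float)+E[:3,3]
    return cv2.projectPoints(np.array([[[c[0],-c[1],-c[2]]]]),np.zeros(3),np.zeros(3),np.array(d["intrinsics"]),np.array(d["dist"]))[0].ravel()
def crop(d,name,u0,v0,u1,v1,k):
    f=d["frame"][v0:v1,u0:u1,::-1]; cv2.imwrite("pics/"+name,cv2.resize(f,None,fx=k,fy=k,interpolation=cv2.INTER_CUBIC))
E
python3 - <<'E'
from h import *
a=shot("side");b=shot("top")
crop(a,"s1.png",230,120,390,240,5)
crop(b,"t1.png",120,150,320,280,4)
E
```

```text
(no output)
```

View pics/s1.png

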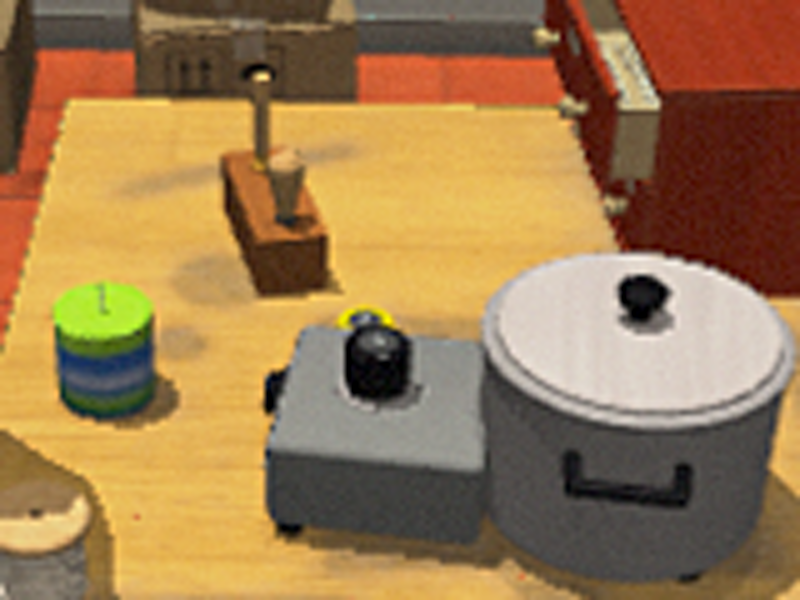

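View pics/t1.png

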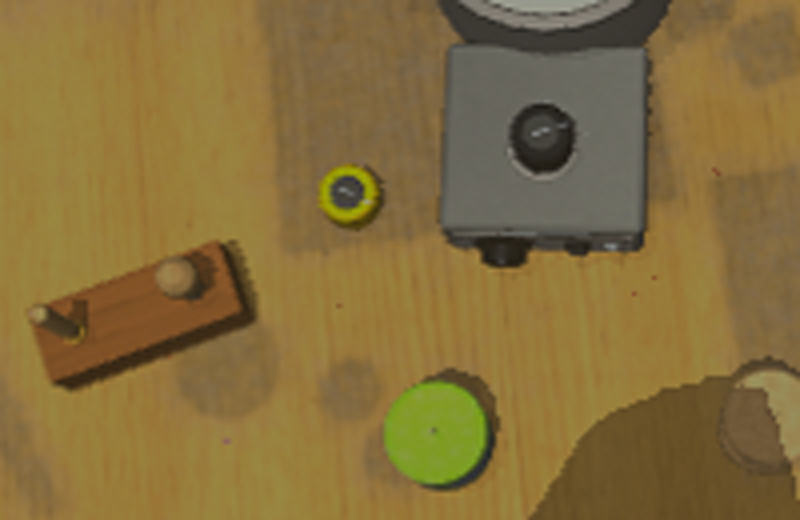

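```bash
python3 - <<'E'
from h import *
a=shot("side");b=shot("top")
f=np.array(b["frame"]).astype(int);hsv=cv2.cvtColor(b["frame"],cv2.COLOR_RGB2HSV)
g=f[160:215,225:290].max(2)
# housing quad (grey) and cap (dark)
m=((hsv[...,1]<70)&(hsv[...,2]>75)).astype(np.uint8); mm=np.zeros_like(m);mm[160:208,228:284]=m[160:208,228:284]
c=max(cv2.findContours(mm,cv2.RETR_EXTERNAL,cv2.CHAIN_APPROX_NONE)[0],key=cv2.contourArea)
print("housing",cv2.minAreaRect(c),cv2.boundingRect(c))
dk=(f.max(2)<62).astype(np.uint8);dd=np.zeros_like(dk);dd[168:200,242:272]=dk[168:200,242:272]
c=max(cv2.findContours(dd,cv2.RETR_EXTERNAL,cv2.CHAIN_APPROX_NONE)[0],key=cv2.contourArea);print("cap",cv2.minEnclosingCircle(c),cv2.boundingRect(c))
crop(b,"t2.png",225,155,290,215,12)
crop(b,"t3.png",120,200,190,255,11)
crop(a,"s3.png",265,125,310,185,10)
crop(a,"s4.png",280,170,345,215,12)
for n,(u,v,z) in dict(captop=(255.5,182.5,104),sl0=(362,193,22),).items(): print(n,onz(b,u,v,z))
E
```

```text
housing ((255.36380004882812, 184.3572998046875), (50.265480041503906, 46.12705993652344), 1.3322197198867798) (230, 161, 52, 47)
cap ((255.5, 184.0), 8.381627082824707) (248, 176, 16, 17)
captop [539.39000623   2.9846241  104.        ]
sl0 [ 501.45756523 -271.77935484   22.        ]
```

View pics/t2.png

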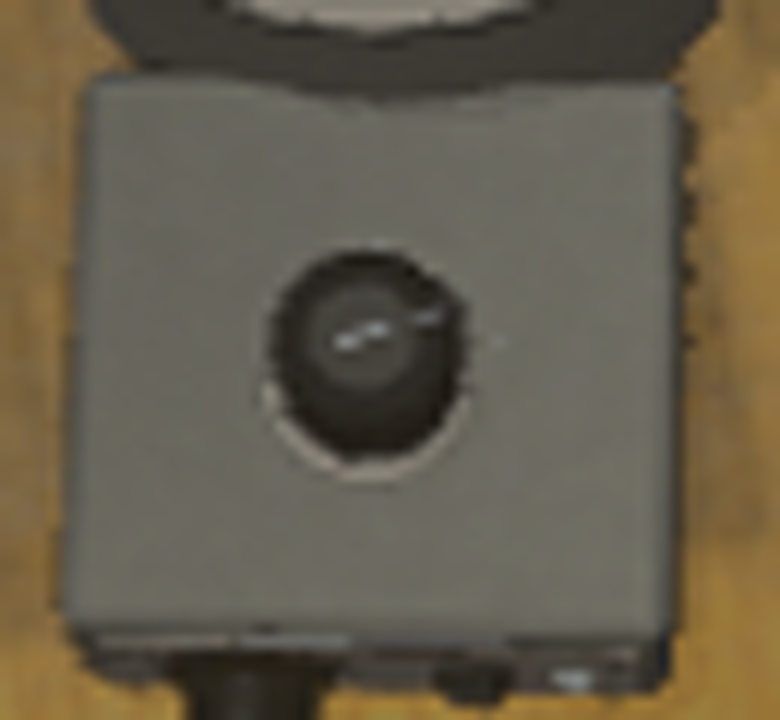

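View pics/t3.png

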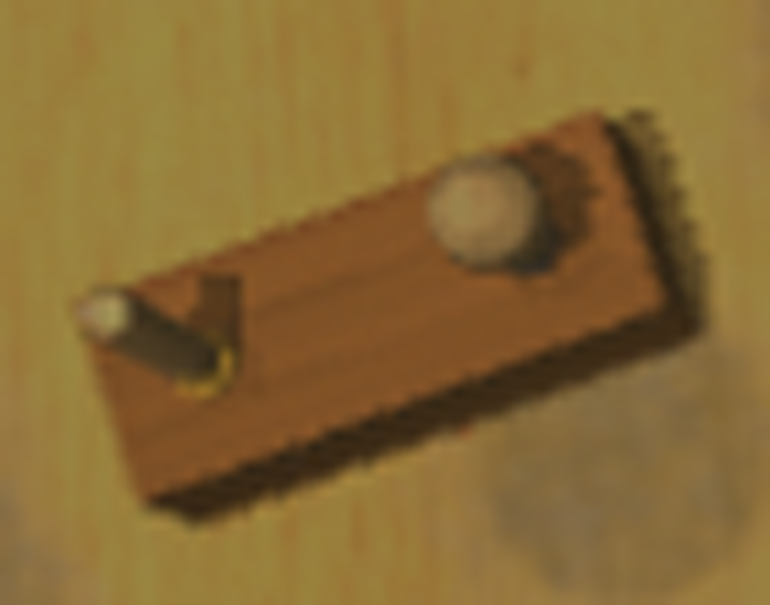

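View pics/s3.png

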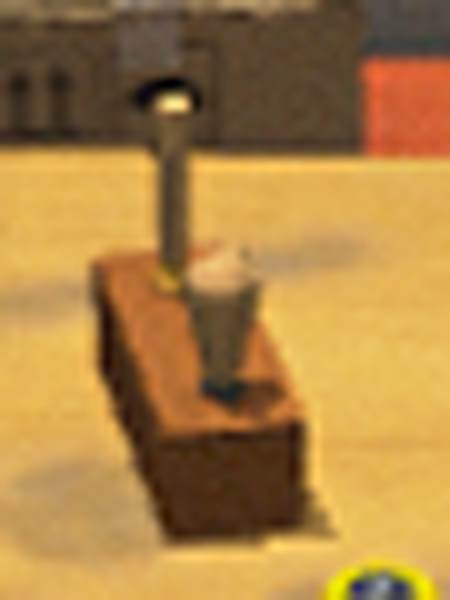

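View pics/s4.png

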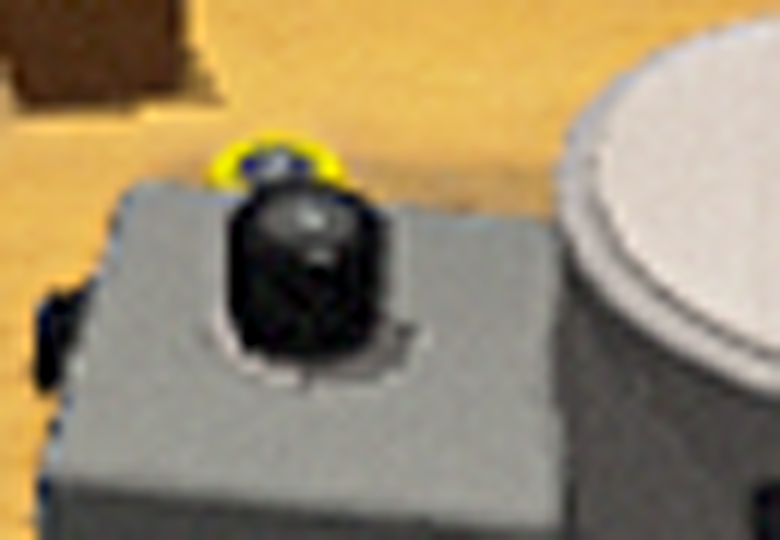

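```bash
python3 - <<'E'
from h import *
a=shot("side");b=shot("top")
t2=lambda x,y:(225+x/12-.5,155+y/12-.5); t3=lambda x,y:(120+x/11-.5,200+y/11-.5)
s3=lambda x,y:(265+x/10-.5,125+y/10-.5); s4=lambda x,y:(280+x/12-.5,170+y/12-.5)
H=[onz(b,*t2(*p),70) for p in((95,78),(680,85),(670,628),(65,612))]
for h in H:print("H",h.round(1))
print("cap",onz(b,*t2(368,345),104),onz(a,*s4(308,215),104),two(b,t2(368,345),a,s4(308,215)))
print("ptr",onz(b,*t2(335,343),104),onz(b,*t2(440,313),104))
print("sty end",two(b,t3(106,313),a,s3(173,103)),onz(b,*t3(106,313),120),onz(a,*s3(173,103),120))
print("collar",two(b,t3(206,374),a,s3(171,281)),onz(b,*t3(206,374),48),onz(a,*s3(171,281),48))
print("scr",two(b,t3(485,210),a,s3(224,268)))
for p in((85,305),(597,112),(668,303),(150,500)):print("stand",onz(b,*t3(*p),45).round(1))
crop(b,"t4.png",350,170,450,225,8)
print(proj(b,[539,3,104]),proj(a,[539,3,104]))
E
```

```text
H [612.8  56.7  70. ]
H [596.6 -67.6  70. ]
H [478.7 -51.6  70. ]
H [496.8  74.   70. ]
cap [537.58275114   4.00065108 104.        ] [541.60273848   5.08780225 104.        ] (array([539.68943916,   4.31655862, 103.78460476]), np.float64(3.988031897521622))
ptr [538.79279801  10.68840726 104.        ] [542.63534932 -11.41253008 104.        ]
sty end (array([460.24738866, 317.46854119, 115.52444057]), np.float64(1.8744076801480676)) [458.37408975 315.81408976 120.        ] [461.48192477 309.08834308 120.        ]
collar (array([458.84473918, 317.89507317,  43.17360493]), np.float64(3.246856013199842)) [456.28756593 316.06455532  48.        ] [460.72228342 310.16477936  48.        ]
scr (array([479.76606402, 238.29499235,  92.63943764]), np.float64(4.195729542727617))
stand [476.4 344.6  45. ]
stand [508.5 221.4  45. ]
stand [461.2 208.   45. ]
stand [428.8 331.7  45. ]
[255.51034964 182.65252324] [304.27542589 187.80076227]
```

View pics/t4.png

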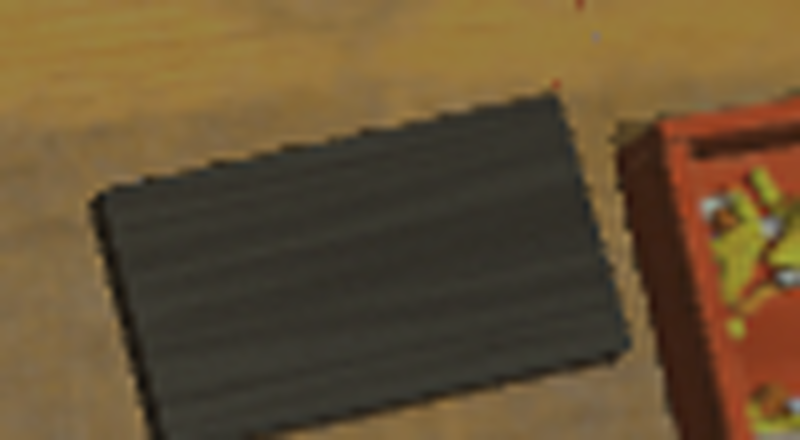

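Candidates for the cap: the black cap on the housing at top (256,183) / side (305,187); the yellow look-alike on the table at top (207,199); the housing's front knob at (246,212); the pot lid knob at (257,120). The black one, checked in the crop with its white pointer, is the right one. The slim stylus is in the +y hole at top (138,233); the fat scraper is at (164,219).

```bash
python3 -m creep '{"translation":[[10,-9,-6],[26,-23,-6],[26,-23,-6],[26,-23,-6],[26,-23,-6],[26,-23,-6],[26,-23,-6],[26,-23,-6],[26,-23,-6],[26,-23,-6]],"rotation":[[0,0,0],[0,0,0],[0,0,0],[0,0,0],[0,0,0],[0,0,0],[0,0,0],[0,0,0],[0,0,0],[0,0,0]],"claw":[58,58,58,58,58,58,58,58,58,58]}' 30
python3 -m creep '{"translation":[[26,-23,0],[26,-23,0],[26,-23,0],[26,-23,0],[26,-23,0],[26,-23,0],[26,-23,0],[26,-23,0],[26,-23,0],[26,-23,0]],"rotation":[[0,0,0],[0,0,0],[0,0,0],[0,0,0],[0,0,0],[0,0,0],[0,0,0],[0,0,0],[0,0,0],[0,0,0]],"claw":[58,58,58,58,58,58,58,58,58,58]}'
python3 -m creep '{"translation":[[0,0,0],[0,0,0],[0,0,0],[0,0,0],[0,0,0],[0,0,0],[0,0,0],[0,0,0]],"rotation":[[0,0,0.13],[0,0,0.13],[0,0,0.13],[0,0,0.13],[0,0,0.13],[0,0,0.13],[0,0,0.13],[0,0,0.12]],"claw":[58,58,58,58,58,58,58,58]}'
```

```text
time: 1.4
tool_pos: [337.0, -304.4, 253.9]
tcp_rot: [180.0, -0.0, 15.2]
ft_force: [-0.3, -0.9, 0.5]
finger_gap: 58.1
time: 2.4
tool_pos: [527.0, -14.1, 253.7]
tcp_rot: [180.0, -0.0, 15.3]
ft_force: [0.1, -0.5, -0.1]
finger_gap: 57.8
time: 3.2
tool_pos: [526.4, -15.5, 253.6]
tcp_rot: [-180.0, -0.0, -44.1]
ft_force: [-0.0, -0.1, -0.3]
finger_gap: 58.0
```

```bash
python3 -m creep '{"translation":[[-2.3,-11.3,20],[-2,-12,30],[0,0,40],[0,0,35],[0,0,8],[0,0,0]],"rotation":[[0,0,0],[0,0,0],[0,0,0],[0,0,0],[0,0,0],[0,0,0]],"claw":[58,58,58,58,58,58]}'
python3 - <<'E'
from h import *
a=shot("side");b=shot("top")
crop(a,"s5.png",265,130,365,215,7)
crop(b,"t5.png",210,140,300,215,8)
for n in (a,b):
  for z in (104,120): print(proj(n,[539.5,4.2,z]))
E
```

```text
time: 3.8
tool_pos: [538.4, 4.1, 119.2]
tcp_rot: [179.9, 0.1, -43.8]
ft_force: [0.4, 0.3, 0.6]
finger_gap: 58.5
[304.44466836 187.57216474]
[304.63935717 182.9772426 ]
[255.00498588 182.51250598]
[254.66373339 180.75676214]
```

View pics/s5.png

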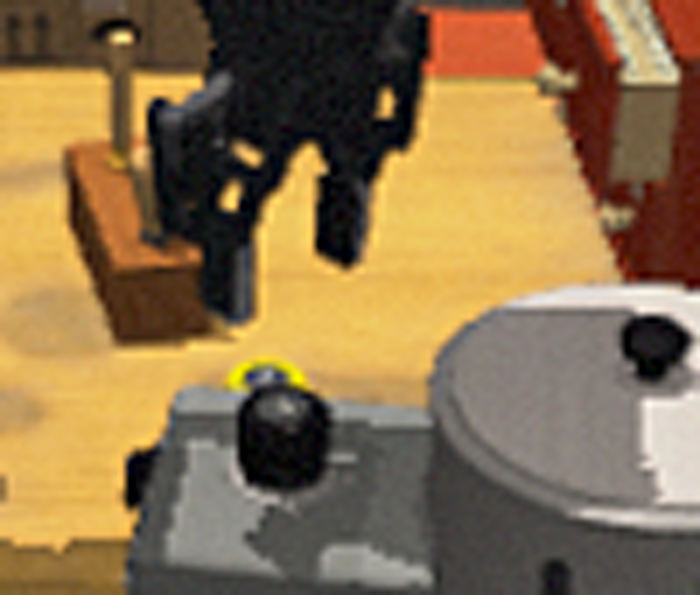

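View pics/t5.png

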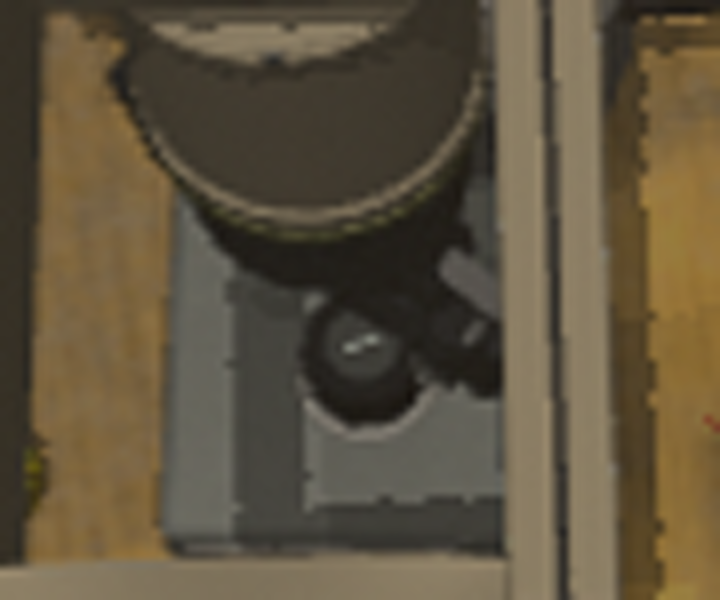

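```bash
python3 - <<'E'
from h import *
a=shot("side");b=shot("top")
s=sense();print(s["tool_pos"],s["joint_pos"].round(2),s["tcp_rot"])
print(two(a,(297.9-.5,175),b,(270,187)))
print(onz(a,297.5,175,125),onz(b,270,187,125),onz(a,313.5,167,125))
crop(a,"s6.png",285,140,345,200,12)
crop(b,"t6.png",235,160,295,210,13)
E
```

```text
[541.54806886   3.5049193  122.86881347] [ -5.06   0.69  99.79   0.    79.28 128.73] [-179.84525936   -0.18843919  -43.78709695]
(array([512.69996426, -29.78996337, 166.26911204]), np.float64(10.55435293458639))
[518.59769732  38.3619746  125.        ] [518.2783747  -31.00942811 125.        ] [566.91879953  85.70551595 125.        ]
```

View pics/s6.png

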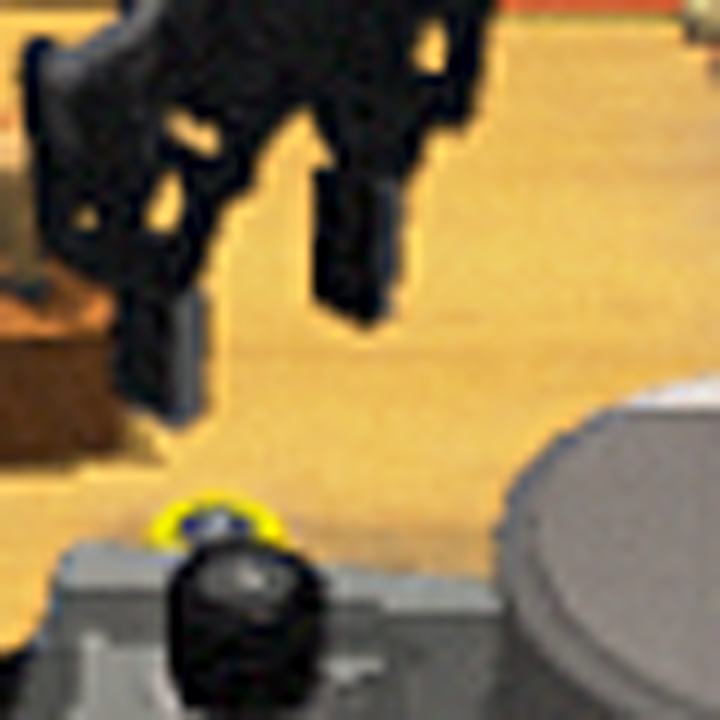

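View pics/t6.png

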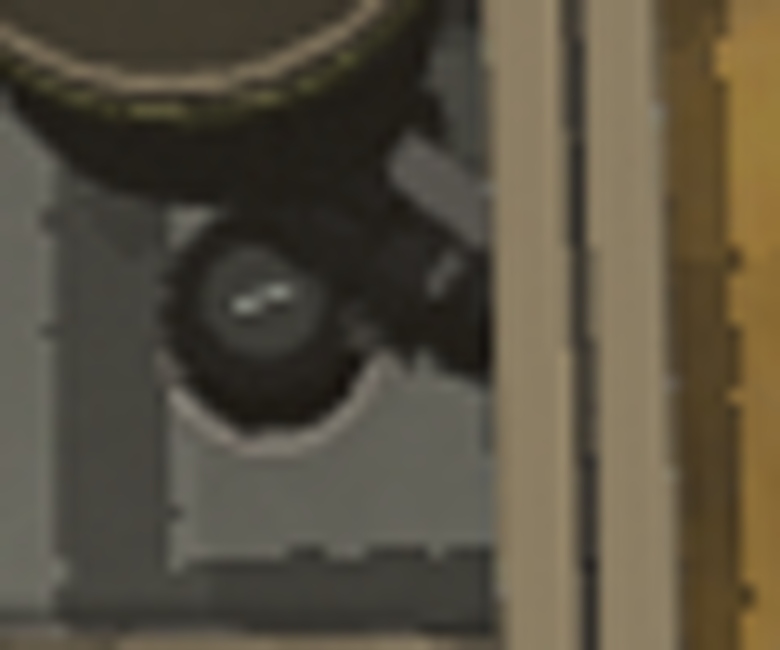

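```bash
python3 - <<'E'
from h import *
a=shot("side");b=shot("top")
s=sense();print(s["time"],s["tool_pos"],s["tcp_rot"],s["ft_force"])
print("start",proj(a,[157.6,-579,193]),proj(a,[157.6,-579,206]))
for z in(120,140,160):
  print(z,[proj(d,[540+k*25,4+k*26,z]).round(1) for d in(a,b) for k in(-1,1)])
E
```

```text
4.1 [541.19247853   3.46535976 122.18771254] [-1.79874886e+02 -1.49788532e-01 -4.37951848e+01] [-0.21682464 -0.0321825   0.00231474]
start [ 67.78534756 342.74524112] [ 65.02900974 337.86910937]
120 [array([296. , 187.9]), array([313.3, 178.3]), array([266.5, 189.3]), array([243.1, 171.9])]
140 [array([296.2, 182. ]), array([313.6, 172.5]), array([266.3, 187.1]), array([242.4, 169.5])]
160 [array([296.4, 176. ]), array([314. , 166.6]), array([266. , 184.9]), array([241.7, 167. ])]
```

```bash
python3 -c "
import cv2
i=cv2.imread('pics/side0.png')[220:380,0:120];cv2.imwrite('pics/s0c.png',cv2.resize(i,None,fx=4,fy=4))"
```

```text
(no output)
```

View pics/s0c.png

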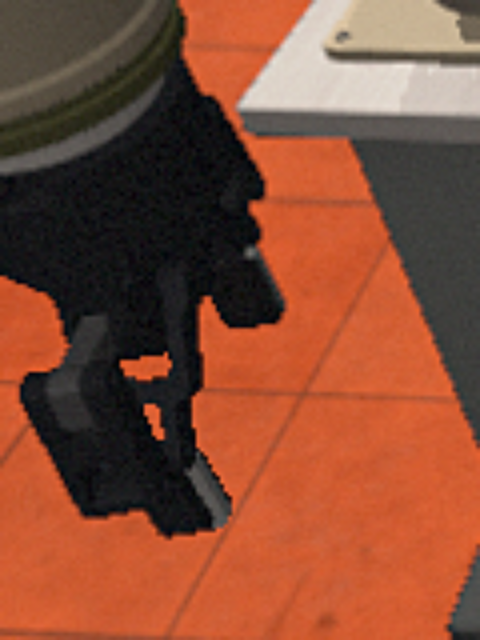

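```bash
python3 -m creep '{"translation":[[0,0,10],[0,0,10],[0,0,8],[0,0,0],[0,0,0]],"rotation":[[0,0,0],[0,0,0],[0,0,0],[0,0,0],[0,0,0]],"claw":[58,58,58,58,58]}'
python3 - <<'E'
from h import *
a=shot("side");b=shot("top");s=sense();print(s["tool_pos"],s["ft_force"])
crop(a,"s7.png",285,140,345,200,12)
E
```

```text
time: 4.6
tool_pos: [539.3, 3.6, 91.3]
tcp_rot: [179.9, 0.1, -43.8]
ft_force: [-0.1, -0.3, 0.4]
finger_gap: 58.0
[539.9912281    3.57016564  92.23595019] [ 0.04940897 -0.03057294  0.58963243]
```

View pics/s7.png

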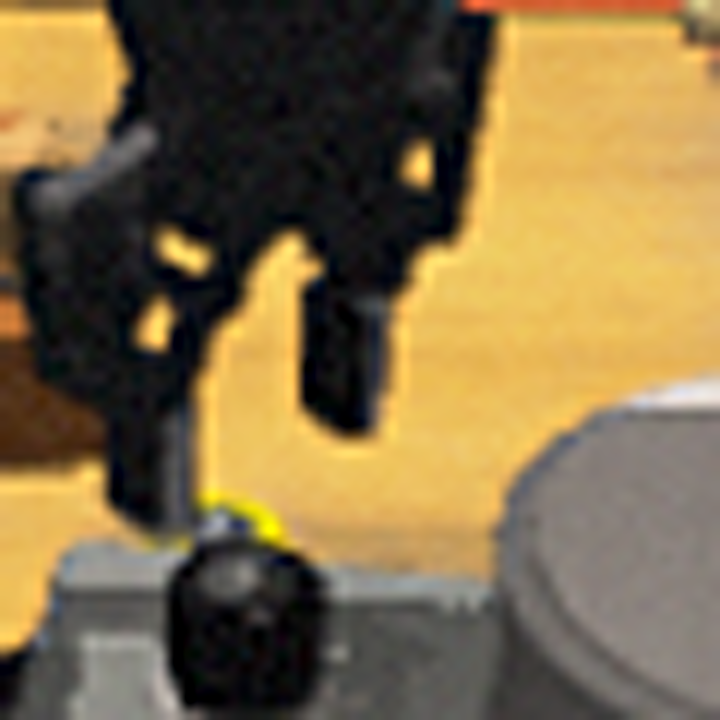

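```bash
python3 -m creep '{"translation":[[0,0,0],[0,0,0],[0,0,0],[0,0,0],[0,0,0]],"rotation":[[0,0,0],[0,0,0],[0,0,0],[0,0,0],[0,0,0]],"claw":[30,30,30,30,30]}' 20
python3 - <<'E'
from h import *
a=shot("side");b=shot("top");s=sense();print(s["tool_pos"],s["ft_force"],s["finger_gap"])
crop(a,"s8.png",285,140,345,200,12)
crop(b,"t8.png",235,160,295,210,13)
E
```

```text
time: 5.2
tool_pos: [539.8, 3.6, 92.1]
tcp_rot: [-180.0, -0.0, -43.8]
ft_force: [0.4, 0.1, 0.6]
finger_gap: 30.0
[539.80785057   3.58819312  92.01351396] [-0.06624367  0.05176441 -0.32324611] 29.829609784387856
```

View pics/s8.png

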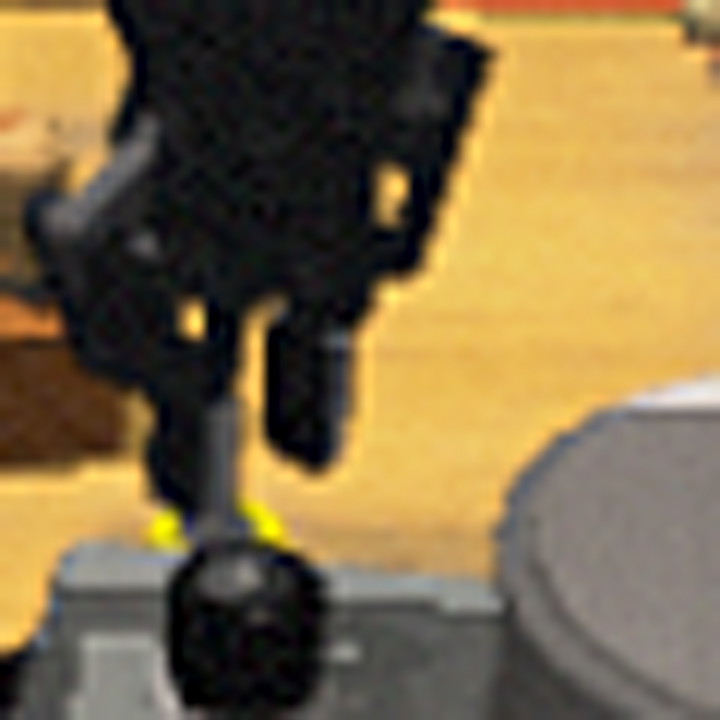

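View pics/t8.png

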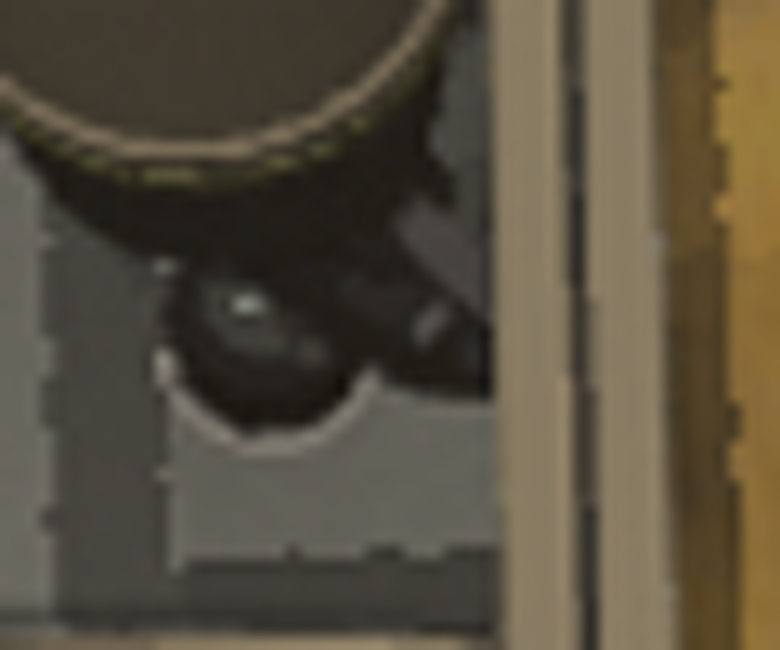

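```bash
python3 -m creep '{"translation":[[0,0,0],[0,0,0],[0,0,0],[0,0,6],[0,0,8],[0,0,8],[0,0,8],[0,0,0]],"rotation":[[0,0,0],[0,0,0],[0,0,0],[0,0,0],[0,0,0],[0,0,0],[0,0,0],[0,0,0]],"claw":[60,60,60,60,60,60,60,60]}' 20
python3 - <<'E'
from h import *
a=shot("side");b=shot("top");s=sense();print(s["tool_pos"],s["ft_force"],s["finger_gap"])
crop(a,"s9.png",285,150,345,210,12)
crop(b,"t9.png",235,160,295,210,13)
E
```

```text
time: 6.1
tool_pos: [538.3, 3.7, 59.9]
tcp_rot: [179.9, 0.1, -43.8]
ft_force: [-0.3, 0.6, 0.3]
finger_gap: 59.8
[539.40870187   3.61178454  61.49788347] [ 0.0287973  -0.33946569 -0.07151681] 59.848153421285815
```

View pics/s9.png

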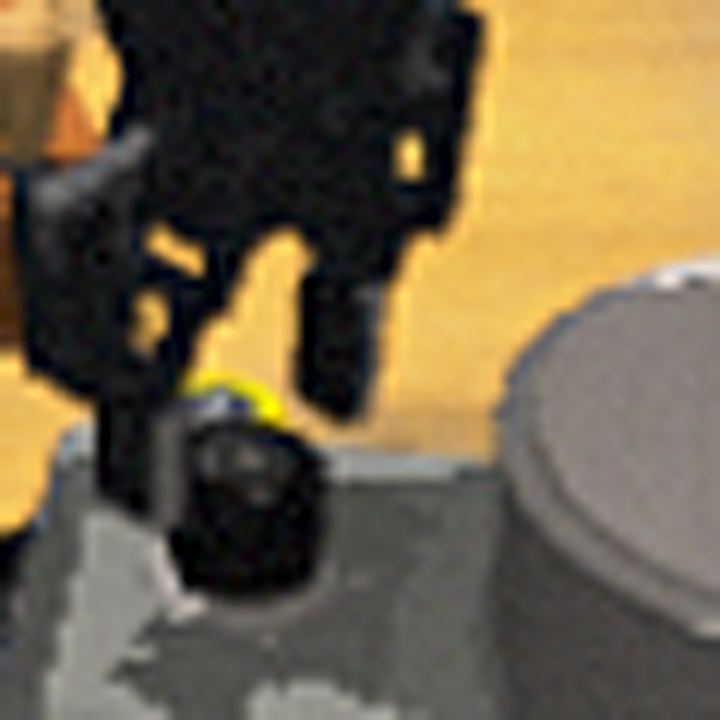

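View pics/t9.png

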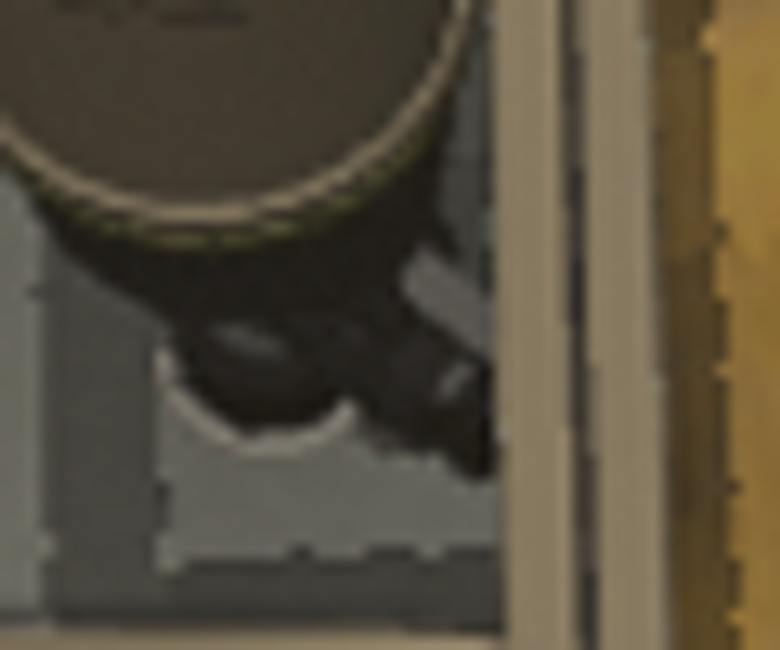

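```bash
python3 -m creep '{"translation":[[0,0,6],[0,0,6],[0,0,5],[0,0,0],[0,0,0],[0,0,0],[0,0,0],[0,0,0],[0,0,0]],"rotation":[[0,0,0],[0,0,0],[0,0,0],[0,0,0],[0,0,0],[0,0,0],[0,0,0],[0,0,0],[0,0,0]],"claw":[60,60,60,60,34,34,34,34,34]}' 20
python3 - <<'E'
from h import *
a=shot("side");b=shot("top");s=sense();print(s["tool_pos"],s["ft_force"],s["wrist_torque"],s["finger_gap"])
crop(a,"s10.png",285,150,345,210,12)
E
```

```text
time: 7.1
tool_pos: [540.3, 3.7, 45.4]
tcp_rot: [-180.0, -0.0, -43.8]
ft_force: [2.0, 1.8, -0.1]
finger_gap: 36.8
[540.25972629   3.71502705  45.35993293] [2.17131002 1.51631611 1.35851693] [ 0.26709365 -0.33018563 -0.01035734] 36.70284839117222
```

View pics/s10.png

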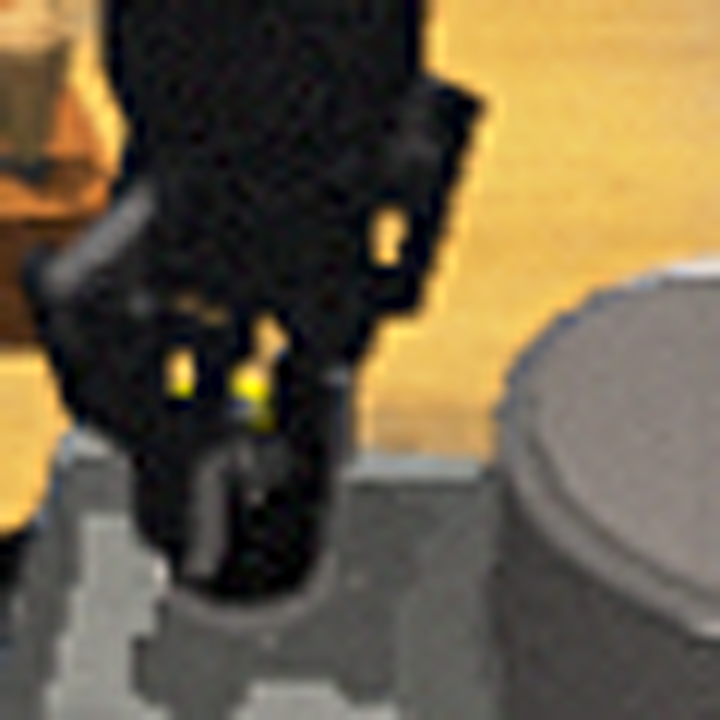

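```bash
python3 -m creep '{"translation":[[0,0,0],[0,0,0],[0,0,0],[0,0,0],[0,0,0],[0,0,0],[0,0,0],[0,0,0],[0,0,0],[0,0,0]],"rotation":[[0,0,-0.06],[0,0,-0.13],[0,0,-0.13],[0,0,-0.13],[0,0,-0.13],[0,0,-0.13],[0,0,-0.13],[0,0,-0.13],[0,0,-0.13],[0,0,-0.1]],"claw":[34,34,34,34,34,34,34,34,34,34]}' 25
python3 - <<'E'
from h import *
s=sense();print(s["tool_pos"],s["tcp_rot"],s["ft_force"],s["wrist_torque"],s["finger_gap"])
E
python3 -m creep '{"translation":[[0,0,0],[0,0,0],[0,0,0],[0,0,0]],"rotation":[[0,0,-0.03],[0,0,-0.02],[0,0,0],[0,0,0]],"claw":[34,34,34,34]}' 25
python3 - <<'E'
from h import *
s=sense();print(s["tool_pos"],s["tcp_rot"],s["ft_force"],s["wrist_torque"],s["finger_gap"])
E
```

```text
time: 8.2
tool_pos: [540.3, 3.6, 45.3]
tcp_rot: [180.0, -0.1, 25.3]
ft_force: [1.7, 1.1, 1.5]
finger_gap: 36.9
[540.28277055   3.6173264   45.31337319] [ 1.79976322e+02 -5.11976320e-02  2.52664659e+01] [1.74540916 1.10296319 1.54898261] [ 0.22357839 -0.38748387 -0.07460902] 36.8802606787482
time: 8.6
tool_pos: [540.1, 3.6, 45.3]
tcp_rot: [180.0, -0.0, 27.7]
ft_force: [3.7, 1.5, 2.5]
finger_gap: 36.9
[540.14825302   3.6094508   45.30552845] [ 1.79979872e+02 -3.65505743e-02  2.77494555e+01] [3.70959916 1.52525376 2.46070217] [ 0.29966319 -0.51362385 -0.01519133] 36.900442900373406
```

```bash
for i in 1; do python3 -m creep '{"translation":[[0,0,0],[0,0,0],[0,0,0]],"rotation":[[0,0,-0.02],[0,0,-0.02],[0,0,0]],"claw":[34,34,34]}' 25; done
python3 -c "
from h import *
s=sense();print(s['tcp_rot'],s['ft_force'],s['wrist_torque'])"
python3 -m creep '{"translation":[[0,0,0],[0,0,0],[0,0,0]],"rotation":[[0,0,-0.02],[0,0,-0.02],[0,0,0]],"claw":[34,34,34]}'
python3 -c "
from h import *
s=sense();print(s['tcp_rot'],s['ft_force'],s['wrist_torque'])"
python3 -m creep '{"translation":[[0,0,0],[0,0,0],[0,0,0]],"rotation":[[0,0,-0.02],[0,0,-0.02],[0,0,0]],"claw":[34,34,34]}'
python3 -c "
from h import *
s=sense();print(s['tcp_rot'],s['ft_force'],s['wrist_torque'])"
```

```text
time: 8.9
tool_pos: [540.0, 3.7, 45.3]
tcp_rot: [180.0, -0.0, 30.2]
ft_force: [2.1, 2.6, 5.0]
finger_gap: 36.9
[ 1.79995916e+02 -3.00169175e-02  3.01771920e+01] [2.09334645 2.59161843 4.96424285] [ 0.41386945 -0.37319759 -0.01084377]
time: 9.2
tool_pos: [539.9, 4.0, 45.3]
tcp_rot: [-180.0, -0.0, 32.5]
ft_force: [0.9, 4.4, 5.6]
finger_gap: 37.0
[-1.79980242e+02 -2.41661749e-02  3.25008928e+01] [0.90597648 4.36258079 5.5826173 ] [ 0.7316516  -0.25802633 -0.01451565]
time: 9.5
tool_pos: [539.8, 4.1, 45.3]
tcp_rot: [-180.0, -0.0, 34.8]
ft_force: [1.2, 5.0, 5.5]
finger_gap: 36.5
[-1.79965707e+02 -2.83853195e-02  3.47819647e+01] [1.21433335 5.02802669 5.53256292] [ 0.8376733  -0.21066923 -0.18411135]
```

```bash
python3 -m creep '{"translation":[[0,0,0],[0,0,0],[0,0,0],[0,0,0]],"rotation":[[0,0,0.05],[0,0,0.04],[0,0,0],[0,0,0]],"claw":[34,34,34,34]}' 30
python3 -c "
from h import *
s=sense();print(s['tcp_rot'],s['ft_force'],s['wrist_torque'])"
python3 -m creep '{"translation":[[0,0,-2],[0,0,-2],[0,0,0]],"rotation":[[0,0,0],[0,0,0],[0,0,0]],"claw":[34,34,34]}'
python3 -c "
from h import *
s=sense();print(s['tool_pos'],s['ft_force'],s['wrist_torque'])"
```

```text
time: 9.9
tool_pos: [539.8, 3.9, 45.3]
tcp_rot: [-180.0, -0.0, 29.6]
ft_force: [1.7, 3.8, 5.0]
finger_gap: 36.8
[-1.79981107e+02 -1.37084360e-02  2.95913379e+01] [1.70353777 3.78727582 5.03933229] [ 0.62742311 -0.16969446  0.03669841]
time: 10.2
tool_pos: [539.5, 4.0, 48.3]
tcp_rot: [-180.0, 0.0, 29.6]
ft_force: [4.3, 4.0, -1.5]
finger_gap: 36.6
[539.48787445   3.99105876  48.3419791 ] [ 4.31650342  3.97299472 -1.5329373 ] [ 0.68008879 -0.75668488  0.01001519]
```

```bash
python3 -m creep '{"translation":[[0,0,-2],[0,0,-3],[0,0,0]],"rotation":[[0,0,0],[0,0,0],[0,0,0]],"claw":[34,34,34]}'
python3 -c "
from h import *
s=sense();print(s['tool_pos'],s['ft_force'],s['wrist_torque'])"
python3 -m creep '{"translation":[[0,0,-3],[0,0,-5],[0,0,-8],[0,0,-10],[0,0,-10],[0,0,-20],[0,0,-30],[0,0,-30],[0,0,-10],[0,0,0]],"rotation":[[0,0,0],[0,0,0],[0,0,0],[0,0,0],[0,0,0],[0,0,0],[0,0,0],[0,0,0],[0,0,0],[0,0,0]],"claw":[34,34,34,34,34,34,34,34,34,34]}'
python3 - <<'E'
from h import *
a=shot("side");s=sense();print(s["tool_pos"],s["ft_force"],s["finger_gap"])
crop(a,"s11.png",255,110,355,210,7)
E
```

```text
time: 10.5
tool_pos: [539.4, 4.0, 53.4]
tcp_rot: [-179.9, 0.0, 29.6]
ft_force: [3.3, 2.8, -0.7]
finger_gap: 36.3
[539.41655724   3.98606028  53.35220571] [ 3.25425067  2.7717504  -0.69048867] [ 0.67979812 -0.72071105  0.03538242]
time: 11.5
tool_pos: [541.2, 3.3, 182.5]
tcp_rot: [179.9, -0.2, 29.6]
ft_force: [0.2, -0.5, 0.0]
finger_gap: 36.4
[540.15318729   3.46420004 180.45848238] [-0.52813857  0.45839939  0.19252512] 36.570289161170585
```

View pics/s11.png

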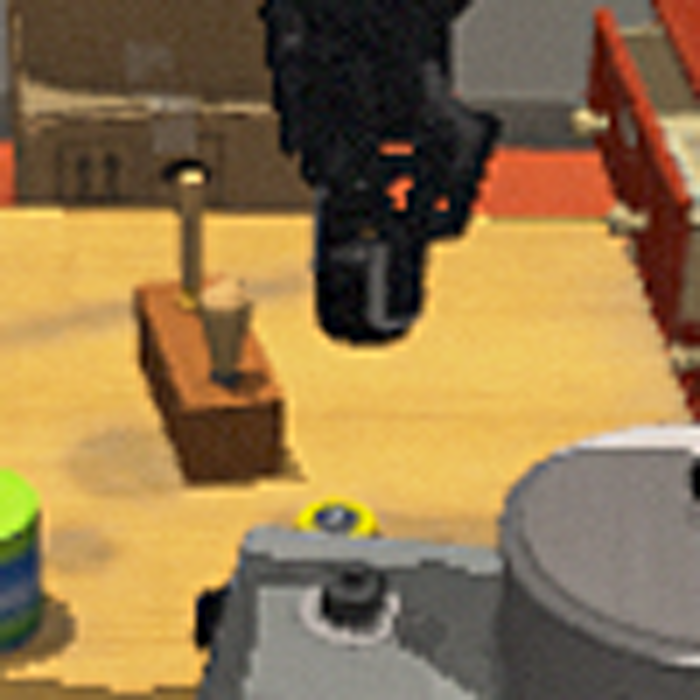

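```bash
python3 - <<'E'
from h import *
b=shot("top")
q=lambda x,y:(350+x/8-.5,170+y/8-.5)
P=[onz(b,*q(*p),22) for p in((108,190),(558,95),(630,350))]
for p in P:print(p.round(1))
c=(P[0]+P[2])/2;print(c)
s=sense();d=c-s["tool_pos"];y=np.radians(s["tcp_rot"][2]);print(d[0]*np.cos(y)+d[1]*np.sin(y),d[0]*np.sin(y)-d[1]*np.cos(y))
E
```

```text
[ 500.5 -274.3   22. ]
[ 515.6 -429.4   22. ]
[ 427.2 -437.7   22. ]
[ 463.84511236 -355.9945691    22.        ]
-242.92937207208746 275.5807596948176
```

```bash
python3 -m creep '{"translation":[[-10,12,0],[-25,29,0],[-30,34,0],[-30,34,0],[-30,34,0],[-30,34,0],[-30,34,0],[-30,34,10],[-20,20,10],[-8,10.6,10]],"rotation":[[0,0,0],[0,0,0],[0,0,0],[0,0,0],[0,0,0],[0,0,0],[0,0,0],[0,0,0],[0,0,0],[0,0,0]],"claw":[34,34,34,34,34,34,34,34,34,34]}' 30
python3 -m creep '{"translation":[[0,0,20],[0,0,30],[0,0,30],[0,0,25],[0,0,20],[0,0,10],[0,0,0],[0,0,0]],"rotation":[[0,0,0],[0,0,0],[0,0,0],[0,0,0],[0,0,0],[0,0,0],[0,0,0],[0,0,0]],"claw":[34,34,34,34,34,34,34,34]}'
python3 - <<'E'
from h import *
a=shot("side");s=sense();print(s["tool_pos"],s["ft_force"],s["finger_gap"])
crop(a,"s12.png",220,220,330,350,5)
E
```

```text
time: 12.6
tool_pos: [461.7, -358.6, 147.6]
tcp_rot: [-179.9, 0.1, 29.4]
ft_force: [0.4, -0.3, -0.0]
finger_gap: 36.3
time: 13.4
tool_pos: [464.5, -356.0, 15.4]
tcp_rot: [180.0, -0.0, 29.6]
ft_force: [0.6, -0.5, 0.2]
finger_gap: 36.9
[ 465.01355148 -356.48431122   16.13453163] [-0.33417856 -0.10864915  0.51823257] 36.57891159806407
```

View pics/s12.png

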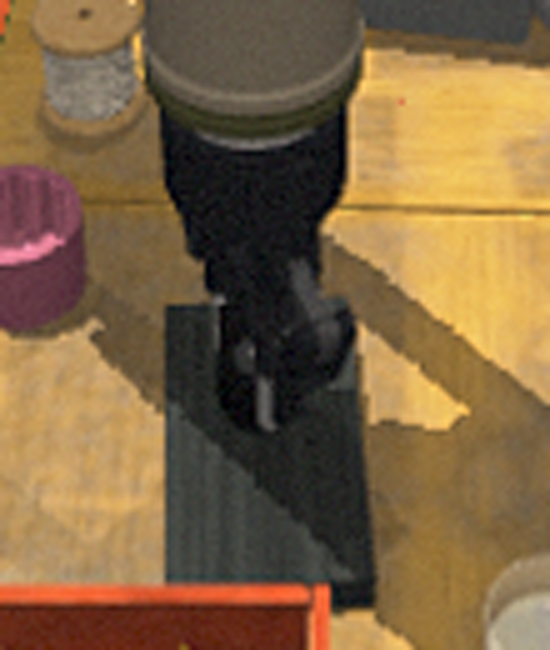

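```bash
python3 -m creep '{"translation":[[0,0,6],[0,0,6],[0,0,5],[0,0,2],[0,0,0]],"rotation":[[0,0,0],[0,0,0],[0,0,0],[0,0,0],[0,0,0]],"claw":[34,34,34,34,34]}' 30
python3 -m creep '{"translation":[[0,0,1.5],[0,0,0]],"rotation":[[0,0,0],[0,0,0]],"claw":[34,34]}'
python3 -m creep '{"translation":[[0,0,1.5],[0,0,0]],"rotation":[[0,0,0],[0,0,0]],"claw":[34,34]}'
```

```text
time: 13.95
tool_pos: [463.9, -355.6, -4.7]
tcp_rot: [-179.9, 0.0, 29.6]
ft_force: [-0.0, -0.8, 0.3]
finger_gap: 36.9
time: 14.15
tool_pos: [464.4, -356.0, -5.5]
tcp_rot: [180.0, -0.0, 29.6]
ft_force: [0.5, 0.6, -0.6]
finger_gap: 36.6
time: 14.35
tool_pos: [464.6, -356.3, -6.6]
tcp_rot: [180.0, -0.0, 29.6]
ft_force: [-0.4, 0.3, 1.3]
finger_gap: 36.7
```

```bash
python3 -m creep '{"translation":[[0,0,1],[0,0,0]],"rotation":[[0,0,0],[0,0,0]],"claw":[34,34]}'
python3 -m creep '{"translation":[[0,0,1],[0,0,0]],"rotation":[[0,0,0],[0,0,0]],"claw":[34,34]}'
```

```text
time: 14.55
tool_pos: [464.7, -356.3, -6.7]
tcp_rot: [180.0, -0.0, 29.6]
ft_force: [-3.5, 2.8, 10.4]
finger_gap: 36.8
time: 14.75
tool_pos: [464.7, -356.3, -6.8]
tcp_rot: [180.0, -0.0, 29.6]
ft_force: [-6.8, 6.5, 18.0]
finger_gap: 36.7
```

```bash
python3 -m creep '{"translation":[[0,0,-1.5],[0,0,0],[0,0,0],[0,0,0],[0,0,0],[0,0,-10],[0,0,-20],[0,0,-40],[0,0,-40],[0,0,-40]],"rotation":[[0,0,0],[0,0,0],[0,0,0],[0,0,0],[0,0,0],[0,0,0],[0,0,0],[0,0,0],[0,0,0],[0,0,0]],"claw":[36.8,56,56,56,56,56,56,56,56,56]}'
python3 - <<'E'
from h import *
a=shot("side");s=sense();print(s["tool_pos"],s["tcp_rot"],s["ft_force"],s["finger_gap"])
crop(a,"s13.png",220,220,330,350,5)
E
```

```text
time: 15.75
tool_pos: [464.2, -355.8, 144.7]
tcp_rot: [180.0, -0.0, 29.6]
ft_force: [1.2, -0.9, 0.0]
finger_gap: 56.1
[ 467.34176964 -358.65486352  153.39934649] [179.38978639  -0.19777285  29.56097103] [ 1.51582607 -1.37445273  5.99432541] 55.57596851694341
```

View pics/s13.png

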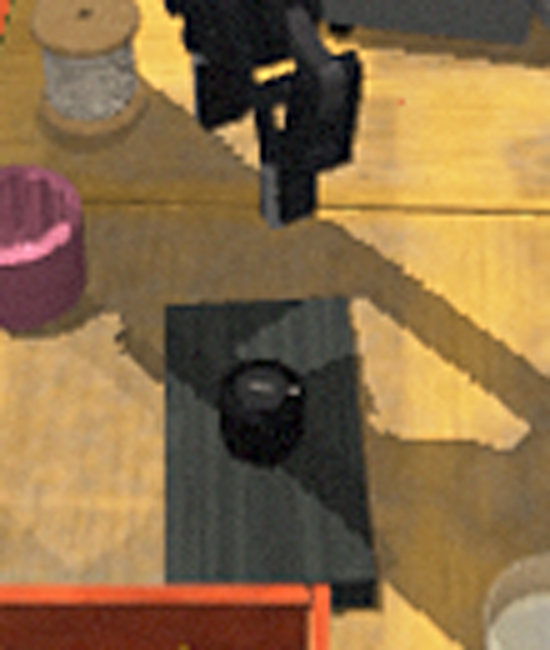

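```bash
python3 -m creep '{"translation":[[9,-16,-5],[18,-32,-5],[19,-34,0],[19,-34,0],[19,-34,0],[19,-34,0],[19,-34,0],[19,-34,0],[19,-34,0],[19,-34,0]],"rotation":[[0,0,0],[0,0,0],[0,0,0],[0,0,0],[0,0,0],[0,0,0],[0,0,0],[0,0,0],[0,0,0],[0,0,0]],"claw":[40,40,40,40,40,40,40,40,40,40]}'
python3 -m creep '{"translation":[[19,-34,0],[19,-34,0],[19,-34,0],[19,-34,0],[19,-34,0],[19,-34,0],[18,-34,0],[10,-20,0],[0,0,0],[0,0,0]],"rotation":[[0,0,0],[0,0,0],[0,0,0],[0,0,0],[0,0,0],[0,0,0],[0,0,0],[0,0,0],[0,0,0],[0,0,0]],"claw":[40,40,40,40,40,40,40,40,40,40]}'
python3 - <<'E'
from h import *
a=shot("side");b=shot("top");s=sense();print(s["tool_pos"],s["tcp_rot"],s["ft_force"],s["finger_gap"])
crop(a,"s14.png",245,90,325,180,7)
crop(b,"t14.png",110,190,190,255,9)
crop(b,"t15.png",350,160,450,225,8)
crop(a,"s15.png",290,165,340,215,12)
crop(b,"t16.png",225,155,290,215,12)
E
```

```text
time: 16.8
tool_pos: [462.2, 12.2, 153.2]
tcp_rot: [180.0, -0.1, 29.5]
ft_force: [0.6, 0.1, -0.5]
finger_gap: 40.3
time: 17.8
tool_pos: [458.4, 305.2, 152.7]
tcp_rot: [180.0, 0.0, 29.6]
ft_force: [-0.4, -0.1, -0.2]
finger_gap: 39.8
[458.63276428 304.25771678 152.65818804] [1.79977854e+02 2.71439764e-03 2.95200719e+01] [-0.28703517  0.70526373 -0.49314661] 39.96509023449303
```

View pics/s14.png

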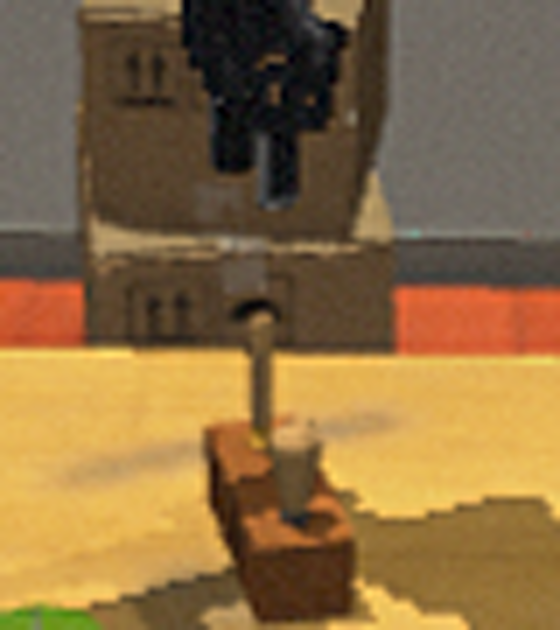

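View pics/t14.png

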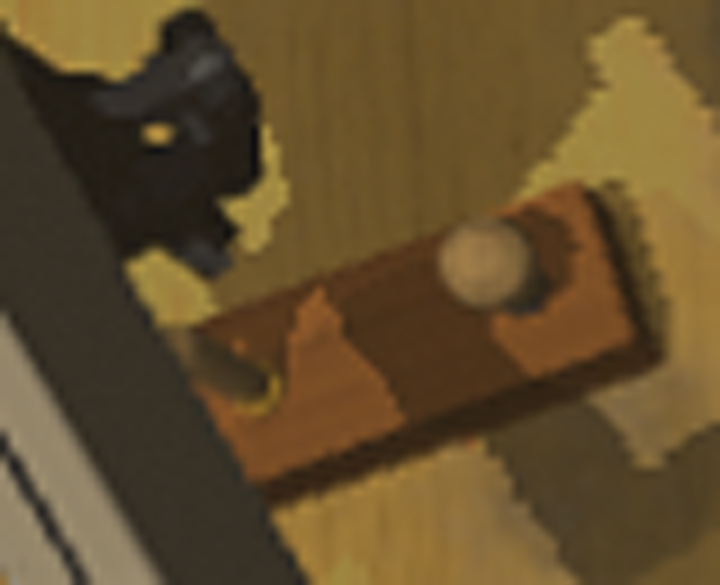

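View pics/s15.png

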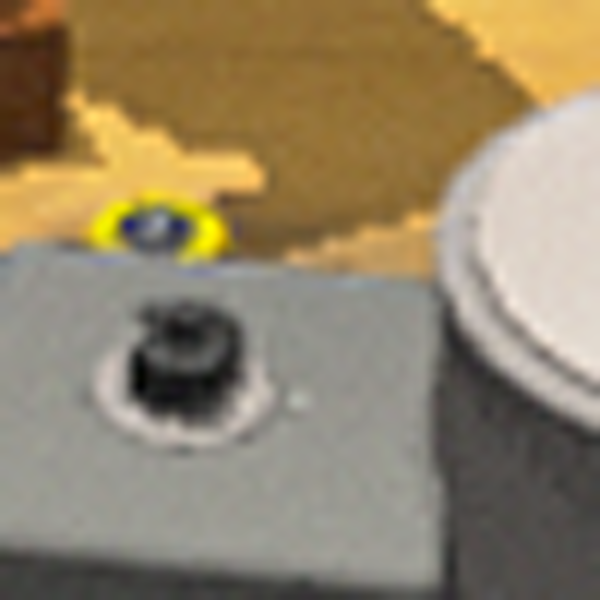

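View pics/t16.png

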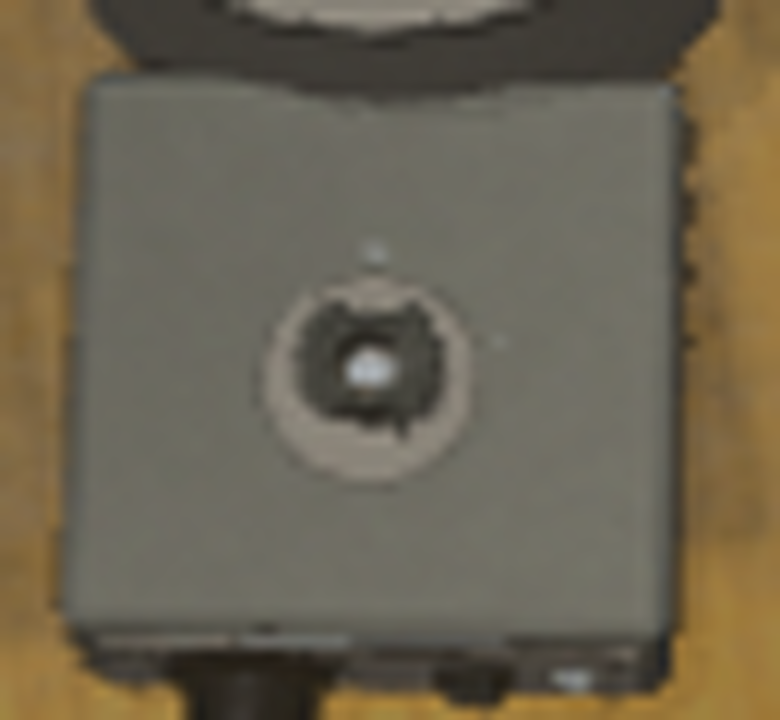

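View pics/t15.png

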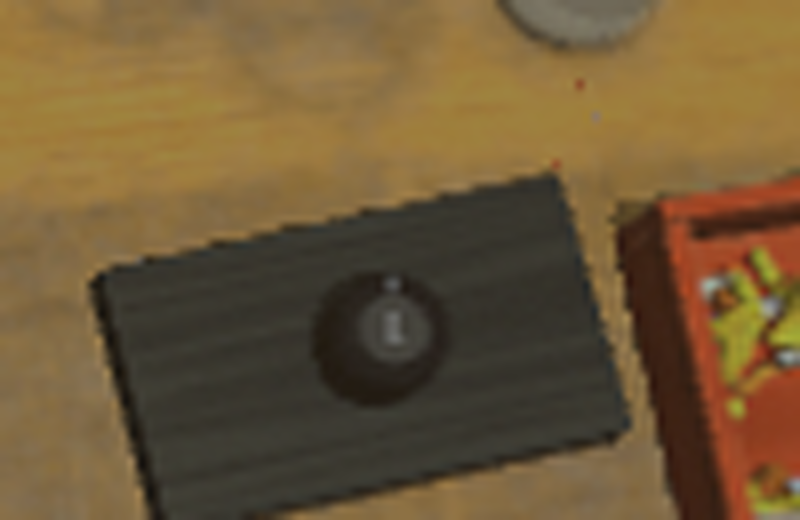

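```bash
python3 - <<'E'
from h import *
a=shot("side");b=shot("top")
q=lambda x,y:(350+x/8-.5,160+y/8-.5);t2=lambda x,y:(225+x/12-.5,155+y/12-.5);s15=lambda x,y:(290+x/12-.5,165+y/12-.5)
print("slatecap top",onz(b,*q(392,328),52)); 
sc=lambda x,y:(220+x/5-.5,220+y/5-.5)
print("slatecap side",onz(a,*sc(262,384),52))
print("cap0 inner",onz(b,*t2(362,338),104))
print("button",onz(b,*t2(370,368),76),"boss",onz(b,*t2(370,360),88),"ring",onz(b,*t2(370,381),70.5))
print("side boss",onz(a,*s15(187,340),88),"ring",onz(a,*s15(184,390),70.5))
E
```

```text
slatecap top [ 464.22603768 -355.90786956   52.        ]
slatecap side [ 465.85035938 -354.75108731   52.        ]
cap0 inner [539.20565744   5.06939451 104.        ]
button [540.35670115   4.73551931  76.        ] boss [538.77955529   4.28440738  88.        ] ring [539.03825259   5.15695603  70.5       ]
side boss [5.41894534e+02 4.97225367e-01 8.80000000e+01] ring [541.81912724   4.01325694  70.5       ]
```

```bash
python3 -m creep '{"translation":[[3,-5,0],[2.7,-5,10],[0,0,25],[0,0,25],[0,0,20],[0,0,12],[0,0,0],[0,0,0]],"rotation":[[0,0,0],[0,0,0],[0,0,0],[0,0,0],[0,0,0],[0,0,0],[0,0,0],[0,0,0]],"claw":[40,40,40,40,40,40,40,40]}'
python3 - <<'E'
from h import *
a=shot("side");s=sense();print(s["tool_pos"],s["tcp_rot"],s["ft_force"],s["finger_gap"])
crop(a,"s17.png",255,110,315,180,8)
E
```

```text
time: 18.8
tool_pos: [458.7, 316.8, 60.8]
tcp_rot: [-180.0, -0.0, 29.6]
ft_force: [1.1, 0.8, 0.9]
finger_gap: 40.2
[459.26139868 317.09629863  61.59775984] [ 1.79999462e+02 -9.17243446e-02  2.95537165e+01] [-0.44760623  0.96276513 -0.83213981] 40.213368331699186
```

View pics/s17.png

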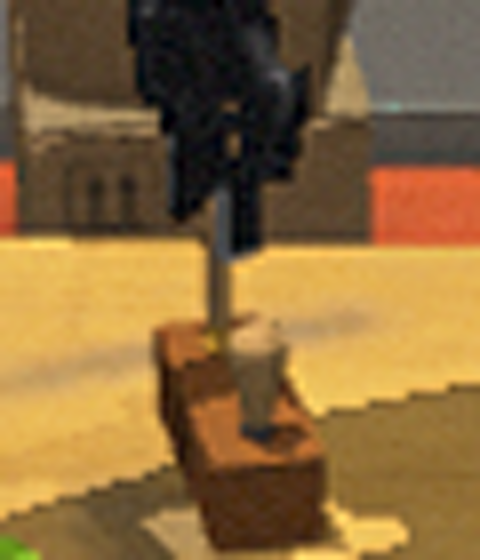

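```bash
python3 -m creep '{"translation":[[-1,0.7,8],[0,0,8],[0,0,6],[0,0,0],[0,0,0],[0,0,0],[0,0,0],[0,0,0],[0,0,0]],"rotation":[[0,0,0],[0,0,0],[0,0,0],[0,0,0],[0,0,0],[0,0,0],[0,0,0],[0,0,0],[0,0,0]],"claw":[40,40,40,40,9,9,9,9,9]}' 60
python3 - <<'E'
from h import *
a=shot("side");s=sense();print(s["tool_pos"],s["tcp_rot"],s["ft_force"],s["finger_gap"])
crop(a,"s18.png",255,110,315,180,8)
E
```

```text
time: 19.75
tool_pos: [458.3, 315.7, 38.9]
tcp_rot: [180.0, -0.0, 29.6]
ft_force: [0.3, 0.1, 1.1]
finger_gap: 11.3
[458.26972044 315.69374404  38.84536433] [ 1.79999747e+02 -3.87076216e-02  2.95553641e+01] [0.86663308 0.11080304 1.85172849] 11.403144998603223
```

View pics/s18.png

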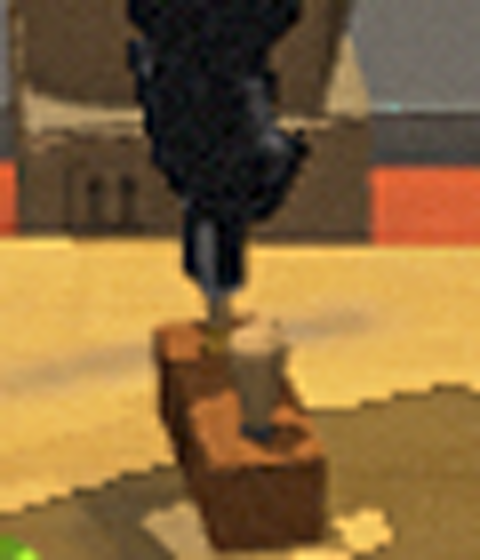

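```bash
python3 -m creep '{"translation":[[0,0,-4],[0,0,-10],[0,0,-20],[0,0,-25],[0,0,-25],[0,0,-20],[0,0,-12],[0,0,0],[0,0,0]],"rotation":[[0,0,0],[0,0,0],[0,0,0],[0,0,0],[0,0,0],[0,0,0],[0,0,0],[0,0,0],[0,0,0]],"claw":[9,9,9,9,9,9,9,9,9]}' 60
python3 - <<'E'
from h import *
a=shot("side");b=shot("top");s=sense();print(s["tool_pos"],s["tcp_rot"],s["ft_force"],s["finger_gap"])
crop(a,"s19.png",245,80,315,170,7)
crop(b,"t19.png",100,190,190,255,8)
E
```

```text
time: 20.7
tool_pos: [457.8, 315.4, 154.0]
tcp_rot: [-180.0, 0.0, 29.6]
ft_force: [-1.2, 0.4, -1.0]
finger_gap: 11.0
[457.13743918 315.0570609  152.88274033] [-1.79999431e+02  1.42905692e-01  2.95525703e+01] [ 0.75085286  0.50072173 -0.37767062] 11.265980310109029
```

View pics/s19.png

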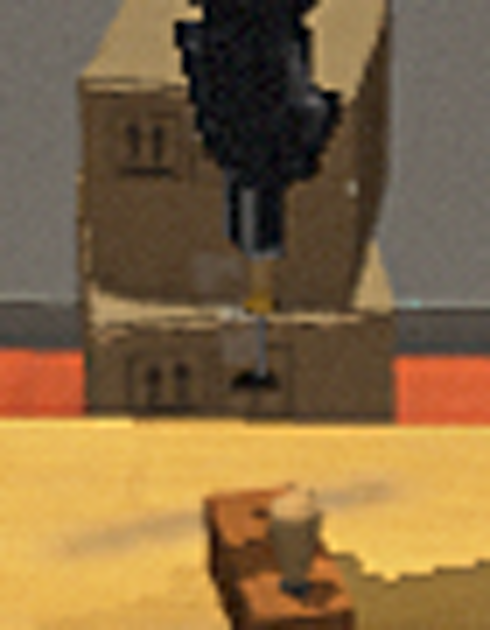

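View pics/t19.png

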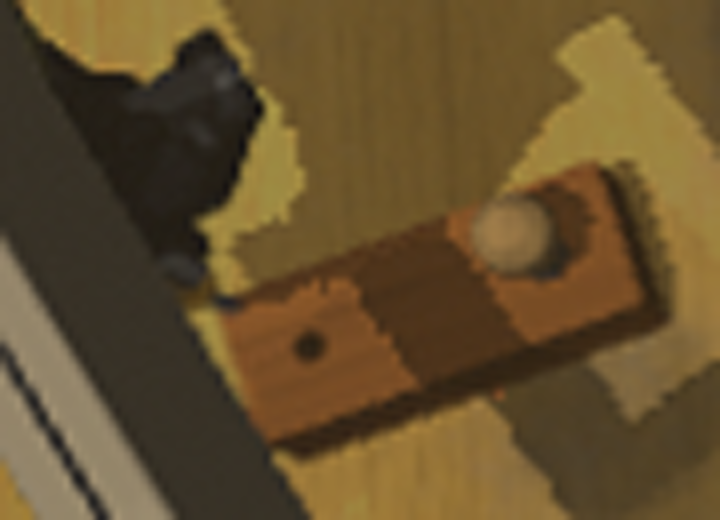

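```bash
python3 -m creep '{"translation":[[-4,15,-8],[-8,31,-5],[-9,34,0],[-9,34,0],[-9,34,0],[-9,34,0],[-9,34,0],[-9,34,0],[-8,31,0],[-6,22,0]],"rotation":[[0,0,0],[0,0,0],[0,0,0],[0,0,0],[0,0,0],[0,0,0],[0,0,0],[0,0,0],[0,0,0],[0,0,0]],"claw":[9,9,9,9,9,9,9,9,9,9]}' 60
python3 -m creep '{"translation":[[-1.7,7.2,0],[0,0,0],[0,0,20],[0,0,8],[0,0,0],[0,0,0]],"rotation":[[0,0,0],[0,0,0],[0,0,0],[0,0,0],[0,0,0],[0,0,0]],"claw":[9,9,9,9,9,9]}' 60
python3 - <<'E'
from h import *
a=shot("side");b=shot("top");s=sense();print(s["tool_pos"],s["tcp_rot"],s["ft_force"],s["finger_gap"])
crop(a,"s20.png",285,150,335,200,12)
crop(b,"t20.png",230,155,280,205,12)
q=lambda x,y:(100+x/8-.5,190+y/8-.5);print("hole",onz(b,*q(310,345),45))
E
```

```text
time: 21.8
tool_pos: [537.6, 9.5, 167.1]
tcp_rot: [180.0, 0.1, 29.5]
ft_force: [0.9, 0.5, -0.9]
finger_gap: 11.2
time: 22.4
tool_pos: [539.6, 6.1, 139.6]
tcp_rot: [-180.0, 0.0, 29.6]
ft_force: [-0.3, 0.3, -0.7]
finger_gap: 10.6
[540.35461766   5.80617778 140.36382238] [ 1.79967422e+02 -5.40316077e-02  2.95907711e+01] [ 0.13881036 -0.09983769  0.51898319] 11.031193132140032
hole [459.12584651 316.77798508  45.        ]
```

View pics/s20.png

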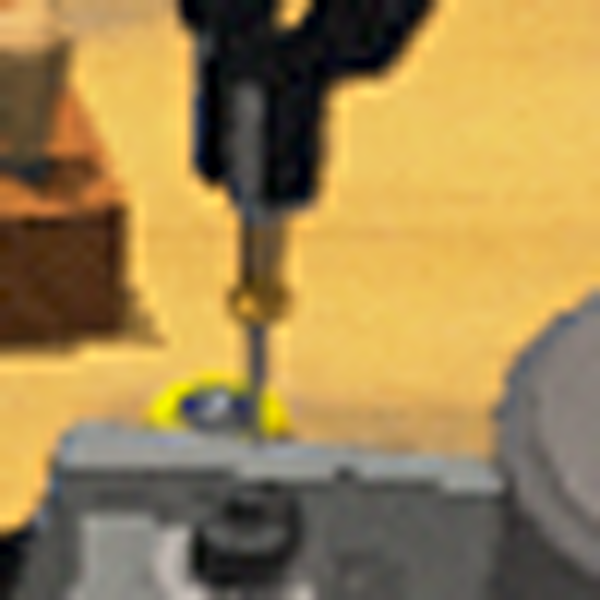

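View pics/t20.png

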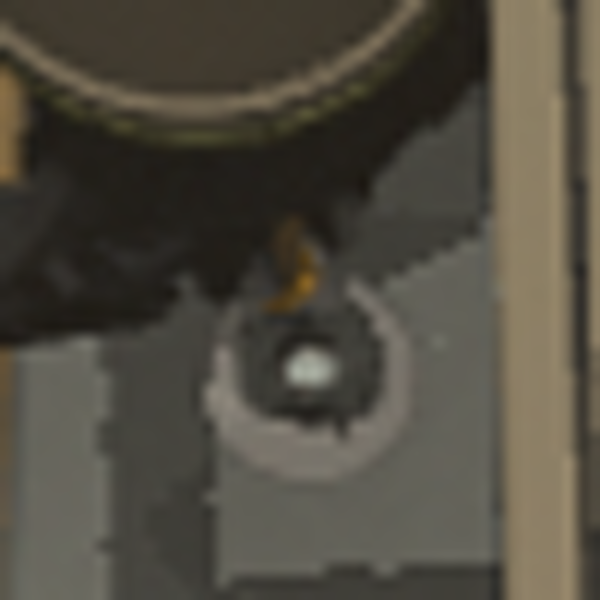

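```bash
python3 -m creep '{"translation":[[-1.8,0.7,6],[0,0,9],[0,0,0],[0,0,0]],"rotation":[[0,0,0],[0,0,0],[0,0,0],[0,0,0]],"claw":[9,9,9,9]}' 60
python3 - <<'E'
from h import *
a=shot("side");b=shot("top");s=sense();print(s["tool_pos"],s["tcp_rot"],s["ft_force"],s["finger_gap"])
crop(a,"s21.png",285,150,335,200,12)
crop(b,"t21.png",230,155,280,205,12)
print(onz(b,252.8,177,148))
for d in(a,b):print([proj(d,[539.8,4.2,z]).round(1) for z in(88,92,130)])
E
```

```text
time: 22.9
tool_pos: [538.2, 3.9, 123.8]
tcp_rot: [-180.0, 0.1, 29.5]
ft_force: [0.8, 0.3, 0.8]
finger_gap: 10.8
[538.76728144   3.85259399 124.56766017] [ 1.79999742e+02 -2.73762084e-03  2.95469948e+01] [-0.25933723  1.13760018 -1.56977885] 11.067661575713714
[541.21314228   6.98209128 148.        ]
[array([304.4, 192.1]), array([304.4, 191. ]), array([304.9, 180.1])]
[array([255.3, 184.1]), array([255.2, 183.7]), array([254.4, 179.5])]
```

View pics/s21.png

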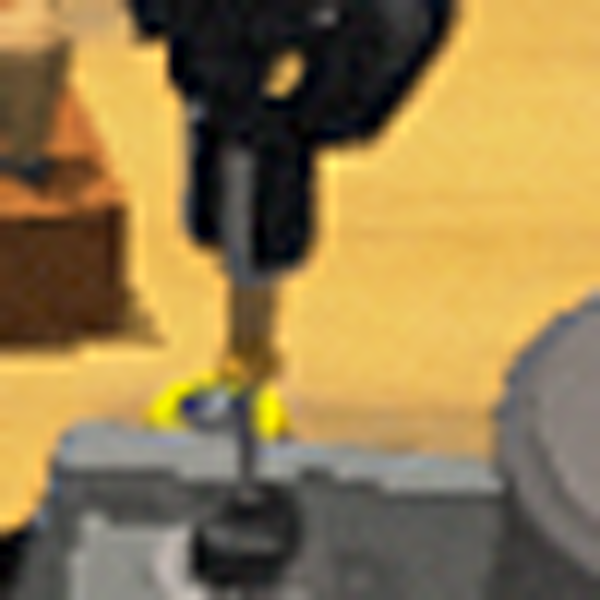

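View pics/t21.png

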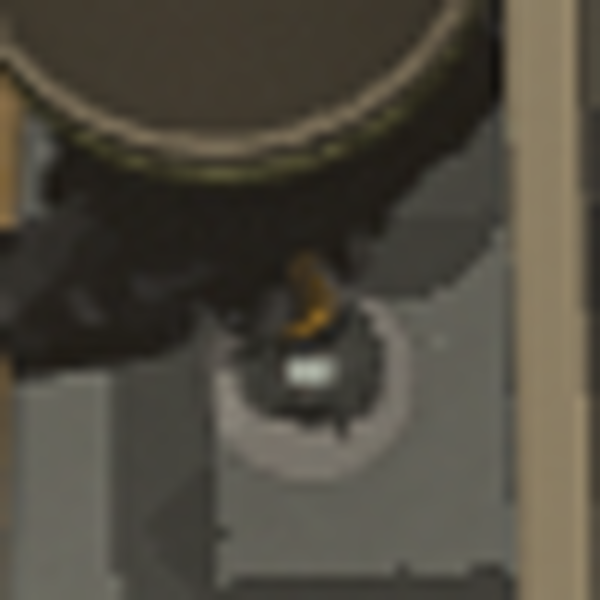

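```bash
python3 -m creep '{"translation":[[0,0,4],[0,0,5],[0,0,4],[0,0,0],[0,0,0]],"rotation":[[0,0,0],[0,0,0],[0,0,0],[0,0,0],[0,0,0]],"claw":[9,9,9,9,9]}' 60
python3 -m creep '{"translation":[[0,0,1.5],[0,0,0]],"rotation":[[0,0,0],[0,0,0]],"claw":[9,9]}'
python3 -m creep '{"translation":[[0,0,1],[0,0,0]],"rotation":[[0,0,0],[0,0,0]],"claw":[9,9]}'
python3 -m creep '{"translation":[[0,0,1],[0,0,0]],"rotation":[[0,0,0],[0,0,0]],"claw":[9,9]}'
```

```text
time: 23.5
tool_pos: [538.5, 3.9, 111.2]
tcp_rot: [-180.0, 0.0, 29.6]
ft_force: [1.0, 0.6, -1.4]
finger_gap: 11.2
time: 23.7
tool_pos: [538.7, 3.9, 110.0]
tcp_rot: [180.0, -0.0, 29.6]
ft_force: [0.8, -0.0, -0.1]
finger_gap: 11.0
time: 23.9
tool_pos: [538.7, 3.9, 108.9]
tcp_rot: [-180.0, 0.0, 29.6]
ft_force: [0.5, 0.1, -0.5]
finger_gap: 11.0
time: 24.1
tool_pos: [538.7, 3.9, 107.9]
tcp_rot: [-180.0, 0.0, 29.6]
ft_force: [-0.5, 1.0, -0.9]
finger_gap: 10.9
```

```bash
python3 -m creep '{"translation":[[0,0,1],[0,0,0]],"rotation":[[0,0,0],[0,0,0]],"claw":[9,9]}'
python3 -m creep '{"translation":[[0,0,1],[0,0,0]],"rotation":[[0,0,0],[0,0,0]],"claw":[9,9]}'
python3 -m creep '{"translation":[[0,0,1],[0,0,0]],"rotation":[[0,0,0],[0,0,0]],"claw":[9,9]}'
```

```text
time: 24.3
tool_pos: [538.9, 3.9, 107.3]
tcp_rot: [180.0, -0.0, 29.6]
ft_force: [-0.5, -0.7, 2.1]
finger_gap: 11.1
time: 24.5
tool_pos: [538.9, 3.9, 106.2]
tcp_rot: [180.0, -0.0, 29.6]
ft_force: [0.0, 0.2, 3.5]
finger_gap: 11.2
time: 24.7
tool_pos: [538.8, 3.9, 105.1]
tcp_rot: [180.0, -0.0, 29.6]
ft_force: [-0.4, 0.2, 3.9]
finger_gap: 11.2
```

```bash
python3 -m creep '{"translation":[[0,0,1],[0,0,0]],"rotation":[[0,0,0],[0,0,0]],"claw":[9,9]}'
python3 -m creep '{"translation":[[0,0,1],[0,0,0]],"rotation":[[0,0,0],[0,0,0]],"claw":[9,9]}'
python3 -m creep '{"translation":[[0,0,0.5],[0,0,0]],"rotation":[[0,0,0],[0,0,0]],"claw":[9,9]}'
```

```text
time: 24.9
tool_pos: [538.8, 3.8, 104.0]
tcp_rot: [180.0, -0.0, 29.6]
ft_force: [-0.9, -0.3, 4.9]
finger_gap: 11.1
time: 25.1
tool_pos: [538.8, 3.9, 103.1]
tcp_rot: [180.0, -0.0, 29.6]
ft_force: [-1.2, 0.4, 4.9]
finger_gap: 10.7
time: 25.3
tool_pos: [538.9, 3.9, 102.7]
tcp_rot: [180.0, -0.0, 29.6]
ft_force: [-1.2, 1.0, 5.9]
finger_gap: 11.1
```

```bash
python3 -m creep '{"translation":[[0,0,0.5],[0,0,0]],"rotation":[[0,0,0],[0,0,0]],"claw":[9,9]}'
python3 -c "
from h import *
print(sense()['ft_force'])"
```

```text
time: 25.5
tool_pos: [539.0, 3.9, 102.5]
tcp_rot: [180.0, -0.0, 29.6]
ft_force: [0.1, 0.8, 6.3]
finger_gap: 10.9
[0.11492116 0.82448385 6.28138407]
```

```bash
python3 -m creep '{"translation":[[0,0,0.4],[0,0,0]],"rotation":[[0,0,0],[0,0,0]],"claw":[9,9]}'
```

```text
time: 25.7
tool_pos: [539.1, 3.9, 102.4]
tcp_rot: [180.0, -0.0, 29.6]
ft_force: [-1.6, -0.2, 8.7]
finger_gap: 11.1
```

```bash
python3 -m creep '{"translation":[[0,0,0],[0,0,0],[0,0,0],[0,0,0],[0,0,-4],[0,0,-8],[0,0,-12],[0,0,-15],[0,0,0]],"rotation":[[0,0,0],[0,0,0],[0,0,0],[0,0,0],[0,0,0],[0,0,0],[0,0,0],[0,0,0],[0,0,0]],"claw":[9,9,9,9,9,9,9,9,9]}'
python3 - <<'E'
from h import *
a=shot("side");b=shot("top");s=sense();print(s["tool_pos"],s["ft_force"],s["finger_gap"])
crop(a,"s22.png",270,130,350,215,7)
crop(b,"t22.png",225,155,290,215,10)
E
```

```text
time: 26.6
tool_pos: [540.5, 3.8, 143.8]
tcp_rot: [179.9, -0.2, 29.6]
ft_force: [1.4, -0.1, 0.5]
finger_gap: 11.2
[539.26190886   3.84478032 141.36575461] [-0.28487173  0.53730227 -0.94162032] 11.158852297037692
```

View pics/s22.png

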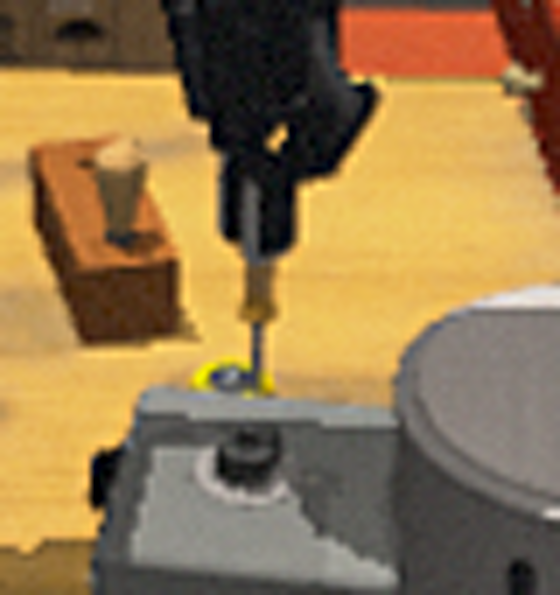

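View pics/t22.png

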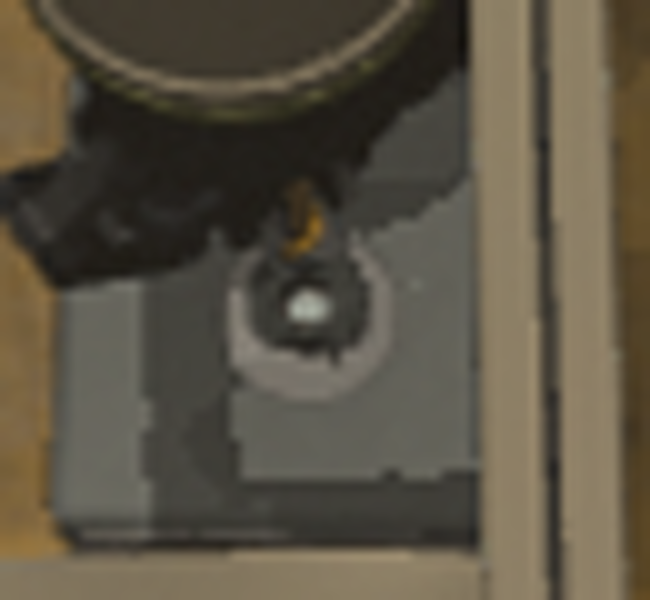

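```bash
python3 -m creep '{"translation":[[0,0,-15],[4,-15,-10],[8,-31,0],[9,-34,0],[9,-34,0],[9,-34,0],[9,-34,0],[9,-34,0],[9,-34,0],[8,-31,0]],"rotation":[[0,0,0],[0,0,0],[0,0,0],[0,0,0],[0,0,0],[0,0,0],[0,0,0],[0,0,0],[0,0,0],[0,0,0]],"claw":[9,9,9,9,9,9,9,9,9,9]}'
python3 -m creep '{"translation":[[6,-20,0],[3.4,-10,0],[0,0,0],[0,0,25],[0,0,25],[0,0,20],[0,0,0],[0,0,0]],"rotation":[[0,0,0],[0,0,0],[0,0,0],[0,0,0],[0,0,0],[0,0,0],[0,0,0],[0,0,0]],"claw":[9,9,9,9,9,9,9,9]}'
python3 - <<'E'
from h import *
a=shot("side");b=shot("top");s=sense();print(s["tool_pos"],s["tcp_rot"],s["ft_force"],s["finger_gap"])
crop(a,"s23.png",260,110,310,170,11)
crop(b,"t23.png",110,200,170,255,11)
E
```

```text
time: 27.7
tool_pos: [463.4, 287.2, 166.5]
tcp_rot: [-180.0, -0.0, 29.6]
ft_force: [-0.2, -0.3, -0.8]
finger_gap: 10.9
time: 28.5
tool_pos: [458.1, 314.7, 96.0]
tcp_rot: [180.0, 0.0, 29.5]
ft_force: [0.1, 0.7, -0.8]
finger_gap: 11.1
[459.09196573 315.61412026  97.41813404] [ 1.79991646e+02 -1.38435420e-01  2.95129963e+01] [ 0.16861116  0.34315848 -0.53125908] 11.009963690805066
```

View pics/s23.png

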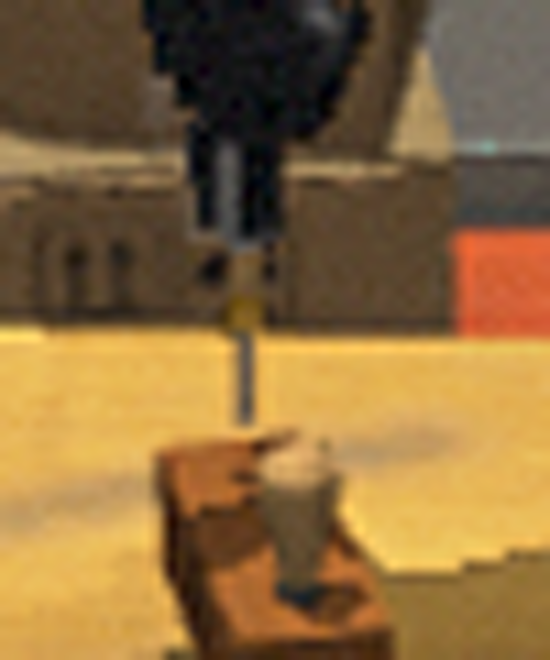

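View pics/t23.png

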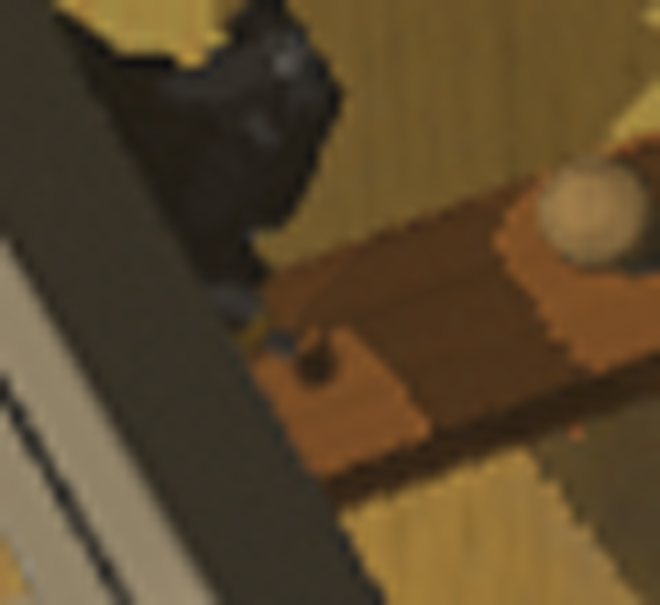

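```bash
python3 - <<'E'
from h import *
b=shot("top");a=shot("side");s=sense();print(s["tool_pos"])
q=lambda x,y:(110+x/11-.5,200+y/11-.5);p=lambda x,y:(260+x/11-.5,110+y/11-.5)
print("tip",onz(b,*q(292,349),s["tool_pos"][2]-32),"hole",onz(b,*q(316,362),45))
print("tip s",onz(a,*p(245,422),s["tool_pos"][2]-32),"hole s",onz(a,*p(250,473),45))
E
```

```text
[459.03995136 315.92159402  97.40657682]
tip [459.35166124 316.08550384  65.40657682] hole [459.69220107 316.80605325  45.        ]
tip s [461.19822757 313.95901047  65.40657682] hole s [462.76953288 316.40494527  45.        ]
```

```bash
python3 -m creep '{"translation":[[0.6,-0.2,5],[0,0,6],[0,0,6],[0,0,5],[0,0,0]],"rotation":[[0,0,0],[0,0,0],[0,0,0],[0,0,0],[0,0,0]],"claw":[9,9,9,9,9]}'
python3 -m creep '{"translation":[[0,0,8],[0,0,8],[0,0,8],[0,0,6],[0,0,0],[0,0,0]],"rotation":[[0,0,0],[0,0,0],[0,0,0],[0,0,0],[0,0,0],[0,0,0]],"claw":[9,9,9,9,9,9]}'
```

```text
time: 29.2
tool_pos: [457.4, 315.6, 72.1]
tcp_rot: [-180.0, 0.1, 29.6]
ft_force: [-0.4, 0.5, 0.3]
finger_gap: 11.0
time: 29.8
tool_pos: [458.2, 316.0, 43.4]
tcp_rot: [-180.0, 0.0, 29.6]
ft_force: [0.7, -0.3, -0.2]
finger_gap: 11.5
```

Below the mouth of the hole with no force; lowering the last millimetres.

```bash
python3 -m creep '{"translation":[[0,0,2.5],[0,0,1],[0,0,0]],"rotation":[[0,0,0],[0,0,0],[0,0,0]],"claw":[9,9,9]}'
python3 -m creep '{"translation":[[0,0,0.8],[0,0,0]],"rotation":[[0,0,0],[0,0,0]],"claw":[9,9]}'
```

```text
time: 30.1
tool_pos: [458.3, 316.1, 40.1]
tcp_rot: [-180.0, -0.0, 29.6]
ft_force: [0.4, -0.3, -0.5]
finger_gap: 11.3
time: 30.3
tool_pos: [458.3, 316.0, 39.3]
tcp_rot: [-180.0, -0.0, 29.6]
ft_force: [-0.4, 0.9, -0.7]
finger_gap: 11.2
```

```bash
python3 -m creep '{"translation":[[0,0,0.3],[0,0,0],[0,0,0],[0,0,0],[0,0,0],[0,0,-5],[0,0,-15],[0,0,-30],[0,0,-40],[0,0,-40]],"rotation":[[0,0,0],[0,0,0],[0,0,0],[0,0,0],[0,0,0],[0,0,0],[0,0,0],[0,0,0],[0,0,0],[0,0,0]],"claw":[9,40,40,40,40,40,40,40,40,40]}'
python3 -m creep '{"translation":[[-10,15,-10],[-20,30,-10],[-20,30,0],[-20,30,0],[-10,15,0],[0,0,0]],"rotation":[[0,0,0],[0,0,0],[0,0,0],[0,0,0],[0,0,0],[0,0,0]],"claw":[40,40,40,40,40,40]}'
python3 - <<'E'
from h import *
a=shot("side");b=shot("top");s=sense();print(s["tool_pos"],s["ft_force"],s["finger_gap"])
cv2.imwrite("pics/s24.png",a["frame"][:,:,::-1]);crop(b,"t24.png",110,160,430,280,2)
crop(a,"s25.png",265,125,310,185,10)
E
```

```text
time: 31.3
tool_pos: [458.0, 315.9, 171.5]
tcp_rot: [180.0, -0.0, 29.6]
ft_force: [0.9, 0.7, -0.2]
finger_gap: 40.4
time: 31.9
tool_pos: [448.3, 170.3, 190.7]
tcp_rot: [179.9, -0.1, 29.4]
ft_force: [-0.3, -0.4, 0.2]
finger_gap: 40.0
[448.32865507 172.31453175 190.28363726] [ 0.04905421  0.1887532  -0.43665195] 39.65232724914832
```

View pics/s24.png

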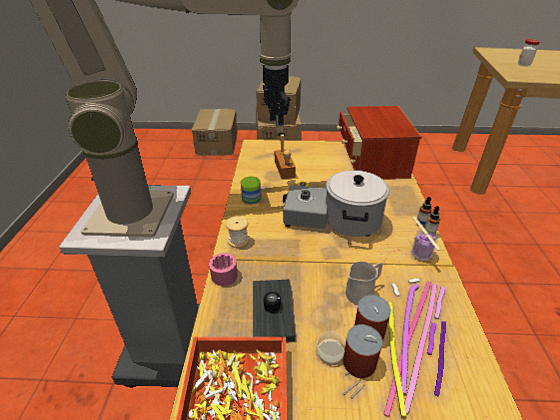

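View pics/t24.png

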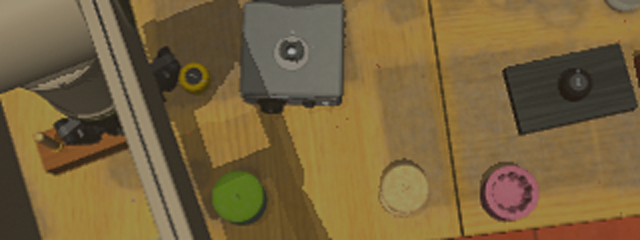

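View pics/s25.png

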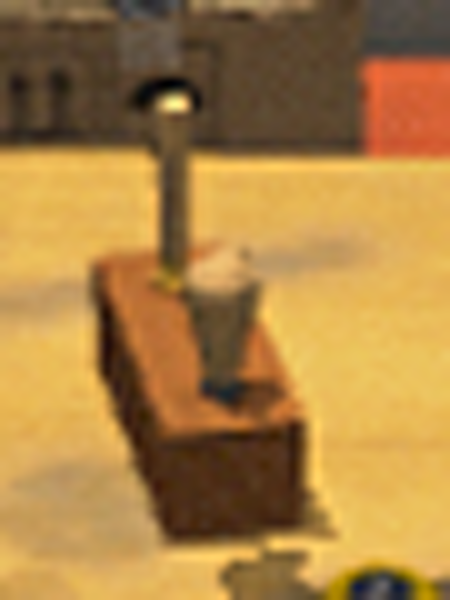

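```bash
python3 -c "
from bench import *
print(hand_in())"
```

```text
the job is handed in; nothing more can be done
None
```

I finished the whole job and handed it in at about 32 s of the 62 s allowed; no verdict was reported.

- **Cap:** I turned it anticlockwise about 78° to the stop, backed off about 5° and lifted it straight off. It stands upright, open side down, near the middle of the slate.
- **Reset button:** The stylus pushed it in about 5 mm. The force rose from about 3 N to 6 N, then to 8.7 N on the hard stop. I held it there for about half a second to 0.8 s and drew the stylus straight up. The button looked fully out again in the top picture.
- **Stylus:** It is back upright in the hole it came from.

**Last checks:** In the final pictures the stylus and scraper look exactly as at the start in the side view. The candle and spool show no shift, and the arm was clear of everything.

**What disagreed:**
- The fingertips looked about 35 mm higher in the cameras than the reported tool height. I worked from the pictures, the contact forces and the heights noted at each grasp instead.
- The two cameras also differed by up to about 4 mm in x.
- I saw no sign in the pictures of whether the pot is heating.

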